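Load cup handles into the sloping feed channel, bow first

ROBOT

A 7-joint arm with a two-finger parallel gripper is mounted at the origin on the work surface. World frame = base frame: x ahead of the robot, y to its left, z up, the work surface at z = 0. Lengths are in m, angles in rad, forces in N, time in s.
With the tool pointing down it reaches from about 0.4 to 0.85 m from the base axis. Payload 10.4 kg.
Tool frame: the origin (TCP) lies between the finger pads; the fingertips stand manip.finger_overhang ahead of it and the grasp point (between the pads) lies 11 mm behind it (manip.finger_overhang is the distance from the TCP to the fingertips, in m); x points along the fingers, z is the direction in which the jaws open and shut, and the axes are right-handed (so a half turn about x gives the same grasp; the last joint's range is limited). The gripper opens to 85 mm and grips with 20 to 120 N. Pads are 22 mm wide; open, the fingers measure 114 mm over their backs; the gripper's body (76 mm by 85 mm) begins 54 mm behind the grasp point. The pads swing forward as they close: fully open they stand 13 mm farther back than shut.
Start: joints at [1.174, 0.332, -0.065, 1.46, 0.022, 1.35, -0.088], TCP at [0.228, -0.582, 0.2] pointing down, gripper open.
Joint ranges: [-2.6, 2.6], [-0.5, 2.12], [-1.47, 1.34], [0.16, 2.42], [-1.27, 4.41], [0.06, 2.06], [-2.6, 2.6]. Speed limits (rad/s): [2.22, 2.22, 2.79, 2.79, 3.14, 3.14, 3.14].

INTERFACE

Orientations are given as a unit quaternion [x, y, z, w].
In Python, from workcell import get_obs, camera, workorder, manip gives the robot as it stands. The module is installed in compiled form; this text tells all that it offers.
- The arm moves only by the tool play_rows, never from a script. Its argument "increments" is text: rows parted by semicolons, each of 4 numbers parted by spaces: the shift along the tool's x, y, z in m, then the turn about the tool's x in rad. A call has 1 to 20 rows; each row shifts and turns the pose as measured when the row begins, along the tool's axes as they then stand; what a row does not reach is not made up. A row lasts 1/10 s, in which the tool goes at most 50 mm and 8.59 degrees, less where a joint would pass 70% of its speed; a pose out of reach is approached as far as the arm can. A call is refused whole if a number of a shift passes 0.05 or a number of a turn 0.15, either way. A call with a gripper value outside its range is refused whole. "hand" is the gripper command: -1 is fully open, 1 is shut, values between are in proportion, set as the call begins (left out, the last holds). The fingers move at their own pace and stop on an object; "squeeze" is the grip in N (left out, the last holds). Time passes only in rows, so rows that do not move let the fingers close. It gives the time, the measured TCP pose, the force and the opening at its end, in the units of the state.
- get_obs(): the state, without advancing time (a new reading comes with each control period).
- camera(name): name is "side" or "top" or "wrist"; returns a dict with "img" (420x560x3 uint8, blue, green, red), "fov_y" (degrees; the focal length in pixels is half the picture's height over the tangent of half this angle, whatever the lens; pixels are square), "cx", "cy" (the principal point, pixels), "R" (3x3) and "t" (3): a world point X has camera coordinates R X + t; the wrist camera has in their place "tool_from_camera" (4x4, takes a point from camera to tool coordinates, whose origin is the TCP and whose axes are the tool frame's). Camera axes: x right, y down, z forward; pixel columns grow to the right and rows downward; lengths in m; the calibration is good to about 2 mm. A picture is of the moment at which its call begins: read the wrist's pose just before it. There is no depth.
- workorder.hand_in(): hands the job in, once; it reports no verdict.
The state is a dict: "clock": time; "joint_pos": joint angles; "joint_velocities": joint speeds; "tau": joint torques, N m; "position": TCP position; "ee_rot": TCP orientation; "ft_force": force on the tool from outside, world axes, zero at the start; "torque": the same for the moment, N m; "grip_width": opening from 0.0 (shut) to 1.0 (fully open).
Only numpy, scipy, OpenCV 4.12 (cv2) and the standard library are available. Lean on these libraries where they do the work, as an engineer would, in place of code of your own. Each camera call takes 0.05 s, during which the arm holds its last target.

TASK

Load the two small clay cup handles lying on the plywood board into the sloping metal channel, both facing the same way: rounded bow first (downhill), straight foot trailing. Lay each one on the open upper end of the slope and slide it down in under the lips, the first fully home against the end stop and the second up against the first. Leave the other things on the bench where they are.

Things in the scene. Friction and masses are not known exactly. Their poses are not given: they have to be found in the camera images.
- handle_a: One of two like grey clay cup handles lying flat on a 12 mm board: 44 mm along own x, 50 along y, about 45 g. Straight foot bar at the -x end (x = -22 to -8 mm, 50 mm wide, 14 high, flat faces, can be gripped across its 50 mm ends); a 12 mm thick U-shaped bow runs from it to +x. Origin: centre of the outline, on the underside; z up. Either may face either way and go in first.
- handle_b: The other small cup handle, same shape and axes as handle_a.
- handle_a_bow (a point): Nose of handle_a: outermost point of its rounded bow, 22 mm from its origin along +x, 6 mm above its underside.
- handle_b_bow (a point): Nose of handle_b, likewise.
- rail: Fixed metal channel falling 14 degrees. Origin on the sliding floor's centre line at the mouth; x downhill along the floor, y across, z square to the floor. x = -125 to 0 mm: open loading plate 120 mm wide, with two 22 mm high flared guides only from x = -29 mm to the mouth. A handle laid there stays by friction; a push under 1 N slides it.
- jug_handle: A larger clay jug handle (100 mm wide, 85 mm long), not part of the job. Origin at the centre of its outline, underside.
- brush: Brush, 150 mm long, lying on the board between the two handles; leave it. Origin near its middle, underside; it lies along its x.
- mug: Unglazed mug, 76 mm across, 85 mm high, not part of the job. Origin at the centre of its underside.
- jar: Clear jar, 72 mm across, 100 mm high, not part of the job. Origin at the centre of its underside.
- bowl: Unglazed bowl, 120 mm across, 50 mm high, not part of the job. Origin at the centre of its underside.
- spatula: Spatula, 180 mm long, not part of the job. Origin near its middle, underside.
- rail_stop (a point): Centre of the end stop's face at floor level, at x = 115 mm on the rail. From x = 0 to here the channel is 53 mm wide, walls 22 mm high; lips, undersides 19 mm above the floor, leave a 40 mm slot on top for a pushing fingertip, so a handle can enter only at the mouth. Home, the handles' origins are at rail x = 93 and 49 mm, the upper foot's rear face at 27 mm.
Things that resemble listed ones, but are neither listed nor needed, are in the scene too. Leave any blue or turquoise look-alike of the handle_b alone. Leave any turquoise look-alike of the handle_a alone.

How it is judged:
On the way:
1. One of the two handles is well down the channel under the lips, bow first (((x of handle_a_bow in the frame of rail above 0.08 m and y of handle_a_bow in the frame of rail between -0.02 and 0.02 m and z of handle_a_bow in the frame of rail between -0.005 and 0.015 m) or (x of handle_b_bow in the frame of rail above 0.08 m and y of handle_b_bow in the frame of rail between -0.02 and 0.02 m and z of handle_b_bow in the frame of rail between -0.005 and 0.015 m))), for 0.2 s.
At the end, for the whole second after the job is handed in: Both handles lie at rest on the channel's floor under the lips, bow downhill: one with its nose within 8 mm of the end stop, the other behind it with its nose at most 11 mm short of its place against the first one's foot (((x of handle_a_bow in the frame of rail above 0.107 m and y of handle_a_bow in the frame of rail between -0.02 and 0.02 m and z of handle_a_bow in the frame of rail between -0.005 and 0.015 m and x of handle_b_bow in the frame of rail above 0.06 m and y of handle_b_bow in the frame of rail between -0.02 and 0.02 m and z of handle_b_bow in the frame of rail between -0.005 and 0.015 m) or (x of handle_b_bow in the frame of rail above 0.107 m and y of handle_b_bow in the frame of rail between -0.02 and 0.02 m and z of handle_b_bow in the frame of rail between -0.005 and 0.015 m and x of handle_a_bow in the frame of rail above 0.06 m and y of handle_a_bow in the frame of rail between -0.02 and 0.02 m and z of handle_a_bow in the frame of rail between -0.005 and 0.015 m)) and linear speed of each of handle_a, handle_b below 0.01 m/s); the robot touches nothing.
It fails at once if another thing on the bench (jug handle, brush, mug, jar, bowl, spatula) is shifted by more than 30 mm (distance of any of jug_handle, brush, mug, jar, bowl, spatula from where it was at the start of the episode above 0.03 m).
It also fails if it takes over 67 s, if anything falls off the work surface, if the arm or the gripper's body presses on something with over 40 N, if the wrist force passes 120 N, or if a joint passes its speed limit or range.

## Working session

There is one attempt and no reset: what is moved stays moved. The work goes in short steps, Python scripts to look and compute and a tool call to move; the robot and the scene stay as the last step left them, time stands still between calls to the robot, and variables do not carry over. Pictures are saved under pics/ and viewed, and the job is handed in when it is done.

Besides the shell and the picture viewer there is one more tool, called after "Request:" as name(argument=value, ...) on one line, values as JSON. play_rows: Moves the arm, as the interface text tells. Its arguments: {"type":"object","properties":{"increments":{"type":"string"},"hand":{"type":"number"},"squeeze":{"type":"number"}},"required":["increments"]}

```bash
mkdir -p pics
cat > h.py <<'E'
import numpy as np,cv2,json
from workcell import get_obs,camera,workorder,manip
def snap(n,f):
    c=camera(n); cv2.imwrite('pics/'+f+'.png',c['img']); return c
E
python3 - <<'E'
from h import *
print(get_obs()); print(manip.finger_overhang, [x for x in dir(manip) if x[0]!='_'])
for n in ['side','top','wrist']:
    c=snap(n,n+'0'); print(n,{k:v for k,v in c.items() if k!='img'})
E
```

```text
{'clock': 0.0, 'joint_pos': array([ 1.17439075,  0.33288366, -0.06472344,  1.46096486,  0.02161134,
        1.34990148, -0.08851714]), 'joint_velocities': array([ 0.00036547, -0.00050714,  0.00088456,  0.00017056,  0.00074763,
       -0.00070149,  0.00254724]), 'tau': array([ 4.42467708e-04, -6.25445580e+01,  4.89390583e-02, -3.91602373e+01,
        1.60836393e-02,  9.87326028e-03, -2.26171397e-05]), 'position': array([ 0.22806925, -0.58143682,  0.19959743]), 'ee_rot': array([ 0.39864505,  0.58464675, -0.39810574,  0.58376547]), 'ft_force': array([ 0.82996338,  0.27037576, -0.18024255]), 'torque': array([-0.00134114,  0.00814898,  0.00836872]), 'grip_width': 1.0009683110461276}
0.008 ['MotionError', 'finger_overhang']
side {'fov_y': 48.034252255978785, 'cx': 282.4347132859904, 'cy': 207.35973908060802, 'R': array([[-0.99021436, -0.13799375,  0.02081459],
       [-0.09005878,  0.51793052, -0.85066879],
       [ 0.10660647, -0.84421899, -0.52528979]]), 't': array([0.54219476, 0.14409928, 1.1580292 ])}
top {'fov_y': 46.594521569604474, 'cx': 277.038604358703, 'cy': 211.03756576640913, 'R': array([[-0.026014  , -0.99966069, -0.00133516],
       [-0.98779078,  0.02591028, -0.15361654],
       [ 0.15359901, -0.00267732, -0.98812964]]), 't': array([-0.03201305,  0.54213017,  1.25798888])}
wrist {'fov_y': 68.68046059545725, 'cx': 276.5262589184796, 'cy': 209.90190456651678, 'tool_from_camera': array([[ 3.53190753e-04, -2.84960089e-01,  9.58539317e-01,
        -1.73305290e-01],
       [ 7.98407908e-04, -9.58538991e-01, -2.84960286e-01,
         7.29105401e-02],
       [ 9.99999619e-01,  8.65950709e-04, -1.11032719e-04,
        -7.27810624e-05],
       [ 0.00000000e+00,  0.00000000e+00,  0.00000000e+00,
         1.00000000e+00]])}
```

View pics/top0.png

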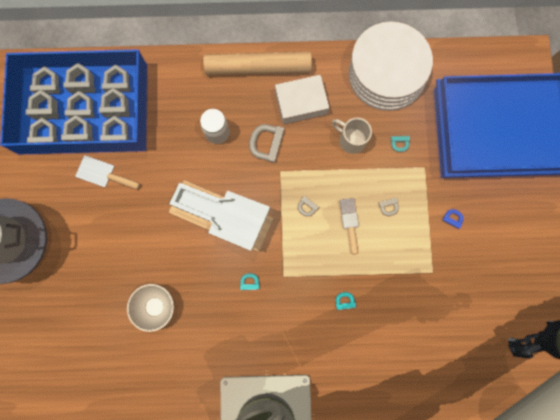

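View pics/side0.png

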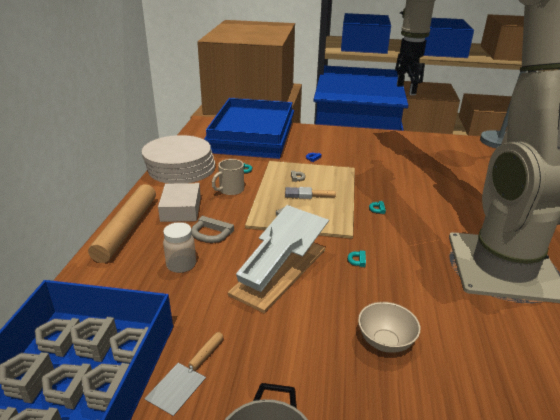

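View pics/wrist0.png

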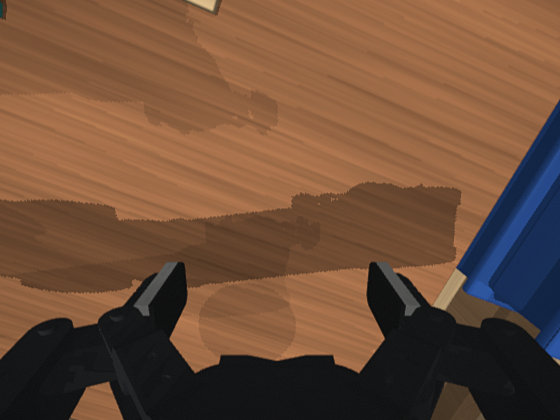

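The top view shows these small handle candidates: grey at (308,207) and (389,207) on the board, turquoise at (400,144), (250,283) and (345,301), and blue at (454,218). The two grey ones on the board fit the description. I'll confirm that in an enlarged crop.

Run:
```python
from h import *
i=cv2.imread('pics/top0.png')
cv2.imwrite('pics/c1.png',cv2.resize(i[170:260,160:290],None,fx=6,fy=6,interpolation=cv2.INTER_CUBIC))
cv2.imwrite('pics/c2.png',cv2.resize(i[180:240,285:415],None,fx=6,fy=6,interpolation=cv2.INTER_CUBIC))
i=cv2.imread('pics/side0.png')
cv2.imwrite('pics/c3.png',cv2.resize(i[195:310,220:345],None,fx=5,fy=5,interpolation=cv2.INTER_CUBIC))
```

```text
(no output)
```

View pics/c1.png

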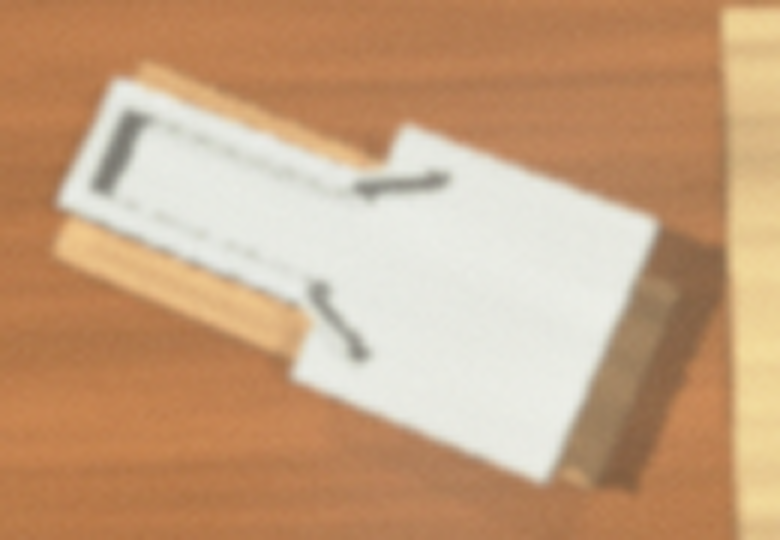

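View pics/c2.png

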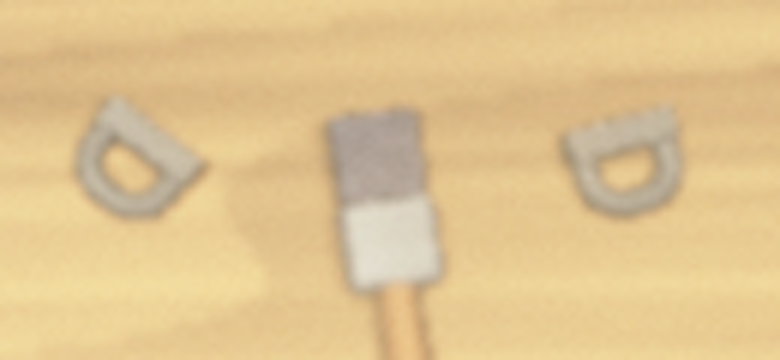

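View pics/c3.png

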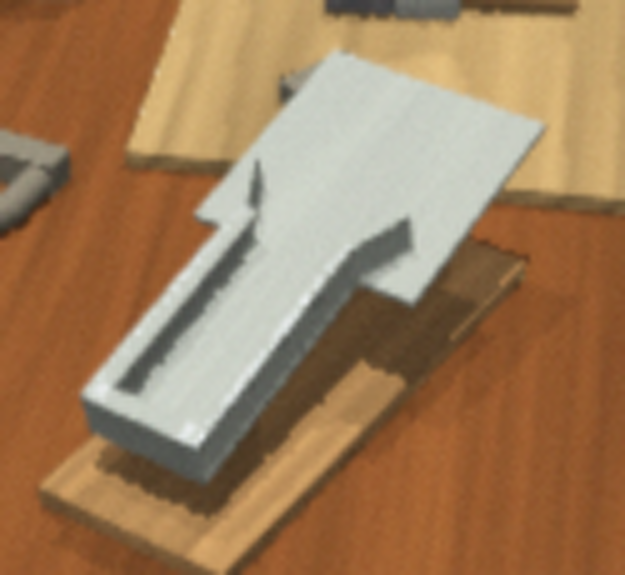

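```bash
cat >> h.py <<'E'
def proj(c,X):
    X=np.atleast_2d(X); f=c['img'].shape[0]/2/np.tan(np.radians(c['fov_y']/2))
    P=X@np.array(c['R']).T+c['t']; return np.c_[c['cx']+f*P[:,0]/P[:,2],c['cy']+f*P[:,1]/P[:,2]]
def ray(c,uv,z):
    f=c['img'].shape[0]/2/np.tan(np.radians(c['fov_y']/2)); R=np.array(c['R']);o=-R.T@c['t']
    d=R.T@np.array([(uv[0]-c['cx'])/f,(uv[1]-c['cy'])/f,1]); return o+d*(z-o[2])/d[2]
from scipy.spatial.transform import Rotation as Ro
def railT(p):
    return (Ro.from_euler('z',p[3])*Ro.from_euler('y',np.radians(14))).as_matrix(),np.array(p[:3])
def wristcam(c):
    o=get_obs(); M=np.array(c['tool_from_camera']); Rt=Ro.from_quat(o['ee_rot']).as_matrix()
    Rc=Rt@M[:3,:3]; tc=Rt@M[:3,3]+o['position']; c=dict(c); c['R']=Rc.T; c['t']=-Rc.T@tc; return c
E
python3 - <<'E'
from h import *
from scipy.optimize import least_squares as L
T=camera('top');S=camera('side')
def pts(w,t): 
    return np.array([[-.125,-.06,0],[-.125,.06,0],[0,.06,0],[0,-.06,0],[.115+t,-.0265-w,.022],[.115+t,.0265+w,.022]])
ut=np.array([[269.2,206.3],[251.3,250.7],[208.7,233],[227.5,190.8],[179.7,183],[170,204.2]])
us=np.array([[288,205],[329,220],[303,255.6],[259,238],[236.4,275],[260,284]])
def res(p,full=False):
    R,t=railT(p);X=pts(p[4],p[5])@R.T+t
    return np.r_[(proj(T,X)-ut).ravel(),(proj(S,X)-us).ravel()]
g=ray(T,(218,212),.08)
s=L(res,[*g,1.3,.003,.003],loss='soft_l1'); print(s.x); print(res(s.x).reshape(-1,2).round(1))
for n,u in dict(L=[(113,97),(205,165),(130,215)],R=[(563,135),(672,108),(632,215)]).items():
    q=[ray(T,(x/6+285-.4,y/6+180-.4),z) for (x,y),z in zip(u,(.026,.026,.024))]
    m=(q[0]+q[1])/2; d=q[2]-m; print(n,np.round(q,4).tolist(),'foot w',np.linalg.norm(q[0]-q[1]),'len',np.linalg.norm(d),'ctr',(m+q[2])/2,'yaw',np.arctan2(d[1],d[0]), 'perp', np.arctan2(*(q[1]-q[0])[1::-1]))
print(ray(T,(348,210),.02))
E
```

```text
[0.53861436 0.10727355 0.0713523  1.14058426 0.00400396 0.01005775]
[[ 0.7  0.8]
 [-0.3 -0.3]
 [-0.1 -0.1]
 [ 0.   0.2]
 [-0.1  0.2]
 [-0.1 -0.1]
 [-1.2  0.1]
 [ 0.1 -0.1]
 [-0.1 -0.1]
 [ 0.2  0.1]
 [ 0.2 -0.8]
 [-0.1  0.7]]
L [[0.5836, -0.1188, 0.026], [0.5514, -0.1592, 0.026], [0.5298, -0.1247, 0.024]] foot w 0.05161546402247046 len 0.040324494980419054 ctr [ 0.54865092 -0.13187153  0.025     ] yaw 2.779659603766641 perp -2.244589064098352
R [[0.5608, -0.321, 0.026], [0.5719, -0.3709, 0.026], [0.5239, -0.3504, 0.024]] foot w 0.051112395252584285 len 0.04274521774994462 ctr [ 0.54513978 -0.34818101  0.025     ] yaw -3.039090489859405 perp -1.3525566349798277
[ 0.54230943 -0.23861435  0.02      ]
```

Fit residuals are under about 1 px. The grey handles' foot bars measure 51 mm against the listed 50, and both lie on the board, so these are the two to load. Next I'll work out the first approach.

```bash
cat >> h.py <<'E'
RAIL=[0.5386,0.1073,0.0714,1.1406]
def tool():
    o=get_obs(); R=Ro.from_quat(o['ee_rot']).as_matrix(); return o,R
def plan(X,zyaw=None):
    """shift in tool axes after turn to zyaw (jaw axis heading, mod pi), turn about tool x"""
    o,R=tool(); cur=np.arctan2(R[1,2],R[0,2]); d=np.array(X)-o['position']
    out=[]
    for k in ([0] if zyaw is None else [0,np.pi,-np.pi]):
        dy=0 if zyaw is None else (zyaw+k-cur+np.pi*3)%(2*np.pi)-np.pi
        th=-dy; R2=R@Ro.from_euler('x',th).as_matrix(); out.append((round(th,3),np.round(R2.T@d,4).tolist()))
    print('pos',o['position'].round(4),'jawyaw',round(cur,4),'j7',o['joint_pos'][6].round(3),'down',R[:,0].round(3),'F',o['ft_force'].round(2),'grip',round(o['grip_width'],3),'t',o['clock'])
    for x in out: print('turn',x[0],'shift',x[1])
E
python3 - <<'E'
from h import *
plan([.5646,-.1355,.16],-2.245)
plan([.5596,-.3475,.16],-1.3526)
E
```

```text
pos [ 0.2282 -0.5817  0.2001] jawyaw -1.197 j7 -0.089 down [-0.     0.001 -1.   ] F [ 0.02 -0.41  0.44] grip 0.998 t 0.25
turn 1.048 shift [0.0402, -0.0157, -0.5586]
turn -2.094 shift [0.0402, 0.0157, 0.5586]
turn -2.094 shift [0.0402, 0.0157, 0.5586]
pos [ 0.2282 -0.5817  0.2001] jawyaw -1.197 j7 -0.089 down [-0.     0.001 -1.   ] F [ 0.02 -0.41  0.44] grip 0.998 t 0.25
turn 0.156 shift [0.0401, 0.3743, -0.1569]
turn -2.986 shift [0.0401, -0.3743, 0.1569]
turn -2.986 shift [0.0401, -0.3743, 0.1569]
```

Request:
play_rows(increments="0 0 0 -0.15;0 0 0 -0.15;0 0 0 -0.15;0 0 0 -0.15;0 0 0 -0.15;0 0 0 -0.15;0 0 0 -0.15;0 0 0 -0.15;0 0 0 -0.15;0 0 0 -0.15;0 0 0 -0.15;0 0 0 -0.15;0 0 0 -0.15;0 0 0 -0.15", hand=-1)

```text
clock: 1.65
position: [0.2275, -0.5805, 0.1977]
ee_rot: [-0.309, 0.635, 0.312, 0.635]
ft_force: [-0.1, 0.6, -0.2]
grip_width: 1.001
```

Run:
```python
from h import *
plan([.5646,-.1355,.16],.897)
```

```text
pos [ 0.2275 -0.5805  0.1977] jawyaw 0.9091 j7 1.947 down [-0.002  0.004 -1.   ] F [-0.13  0.6  -0.18] grip 1.001 t 1.65
turn 0.012 shift [0.0388, 0.0141, 0.5581]
turn -3.129 shift [0.0388, -0.0141, -0.5581]
turn -3.129 shift [0.0388, -0.0141, -0.5581]
```

Request:
play_rows(increments="0 0.001 0.048 0.012;0 0.001 0.048 0;0 0.001 0.048 0;0 0.001 0.048 0;0 0.001 0.048 0;0 0.001 0.048 0;0 0.001 0.048 0;0 0.001 0.048 0;0 0.001 0.048 0;0 0.001 0.048 0;0 0.001 0.048 0;0.01 0 0.02 0;0.01 0 0.01 0;0 0 0 0")

```text
clock: 3.05
position: [0.5735, -0.1193, 0.1761]
ee_rot: [-0.306, 0.637, 0.309, 0.637]
ft_force: [-0.3, 0.1, -0.3]
grip_width: 0.998
```

Run:
```python
from h import *
plan([.5646,-.1355,.16],.897)
c=wristcam(snap('wrist','w1'))
```

```text
pos [ 0.5735 -0.1193  0.1761] jawyaw 0.8989 j7 0.867 down [-0.002  0.004 -1.   ] F [-0.26  0.12 -0.35] grip 0.998 t 3.05
turn 0.002 shift [0.016, -0.0032, -0.0182]
turn -3.14 shift [0.016, 0.0032, 0.0182]
turn -3.14 shift [0.016, 0.0032, 0.0182]
```

View pics/w1.png

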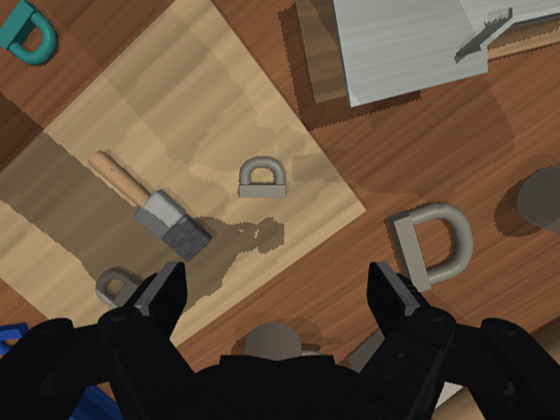

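The wrist view shows the near grey handle at about (262,178), with its foot toward the gripper. I'll enlarge it to refine the pose.

Run:
```python
from h import *
i=cv2.imread('pics/w1.png')
cv2.imwrite('pics/c4.png',cv2.resize(i[145:210,225:300],None,fx=9,fy=9,interpolation=cv2.INTER_CUBIC))
```

```text
(no output)
```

View pics/c4.png

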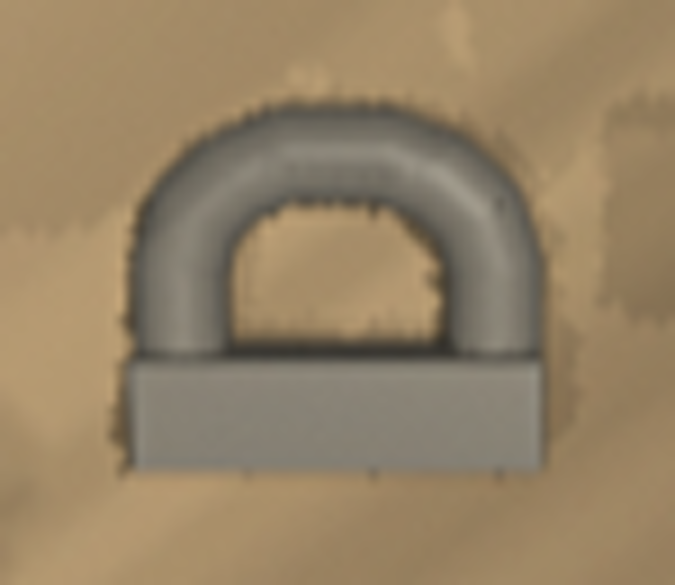

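Run:
```python
from h import *
c=wristcam(camera('wrist'))
q=[ray(c,(225-.45+x/9,145-.45+y/9),.026) for x,y in [(135,470),(543,470),(543,356),(133,356)]]
print(np.round(q,4).tolist())
q=np.array(q); print(np.linalg.norm(q[0]-q[1]),np.linalg.norm(q[1]-q[2]))
ctr=q.mean(0); d=q[1]-q[0]+q[2]-q[3]; yaw=np.arctan2(d[1],d[0]); print('footctr',ctr,'jaw',yaw)
# other handle via same picture rough
plan([ctr[0],ctr[1],.06],yaw)
```

```text
[[0.5553, -0.1582, 0.026], [0.5861, -0.1197, 0.026], [0.5751, -0.111, 0.026], [0.5445, -0.1492, 0.026]]
0.0493081648109959 0.01401682002528962
footctr [ 0.5652497  -0.13451295  0.026     ] jaw 0.8963547881535929
pos [ 0.5732 -0.1218  0.1773] jawyaw 0.8958 j7 0.868 down [-0.001  0.002 -1.   ] F [-0.63 -0.53  0.3 ] grip 0.996 t 3.15
turn -0.001 shift [0.1173, -0.002, -0.015]
turn 3.141 shift [0.1173, 0.002, 0.015]
turn 3.141 shift [0.1173, 0.002, 0.015]
```

Request:
play_rows(increments="0.03 -0.002 -0.015 0;0.04 0 0 0;0 0 0 0;0 0 0 0;0 0 0 0", hand=-0.5, squeeze=30)

```text
clock: 3.65
position: [0.5643, -0.1446, 0.1111]
ee_rot: [-0.304, 0.639, 0.301, 0.64]
ft_force: [0.4, -0.4, 0.8]
grip_width: 0.751
```

Run:
```python
from h import *
plan([.5652,-.1345,.035],.8964)
c=wristcam(snap('wrist','w2'))
```

```text
pos [ 0.5643 -0.1446  0.1111] jawyaw 0.8842 j7 0.87 down [ 0.003 -0.004 -1.   ] F [ 0.42 -0.37  0.81] grip 0.751 t 3.65
turn -0.012 shift [0.0761, 0.0059, 0.0085]
turn 3.129 shift [0.0761, -0.0059, -0.0085]
turn 3.129 shift [0.0761, -0.0059, -0.0085]
```

View pics/w2.png

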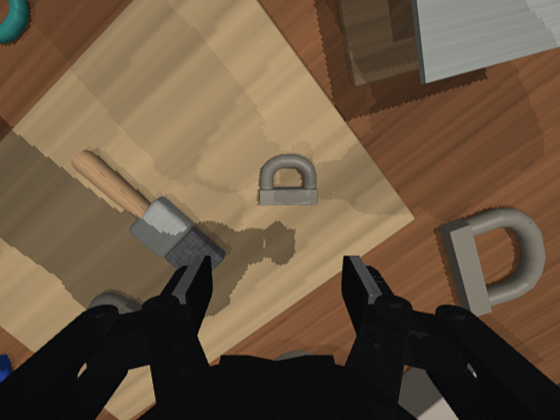

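Request:
play_rows(increments="0.035 0.006 0.008 -0.012;0.02 0 0 0;0.01 0 0 0;0 0 0 0")

```text
clock: 4.1
position: [0.5704, -0.1362, 0.052]
ee_rot: [-0.311, 0.634, 0.301, 0.641]
ft_force: [-0.2, 0.4, 0.5]
grip_width: 0.751
```

Run:
```python
from h import *
plan([.5652,-.1345,.025],.8964)
c=wristcam(snap('wrist','w3'));s=snap('side','s3')
cv2.imwrite('pics/s3c.png',cv2.resize(s['img'][120:240,230:380],None,fx=5,fy=5,interpolation=cv2.INTER_CUBIC))
```

```text
pos [ 0.5704 -0.1362  0.052 ] jawyaw 0.8953 j7 0.825 down [ 0.015 -0.008 -1.   ] F [-0.19  0.43  0.53] grip 0.751 t 4.1
turn -0.001 shift [0.027, 0.0055, -0.002]
turn 3.14 shift [0.027, -0.0055, 0.002]
turn 3.14 shift [0.027, -0.0055, 0.002]
```

View pics/w3.png

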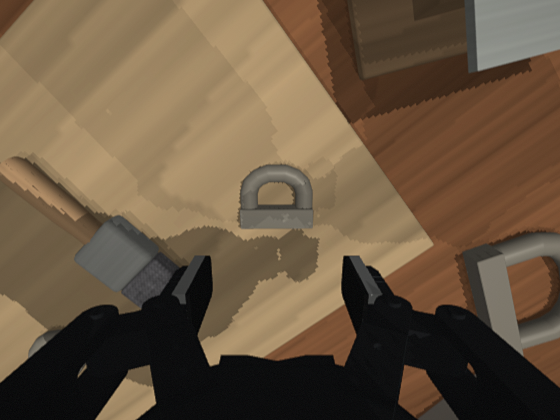

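View pics/s3c.png

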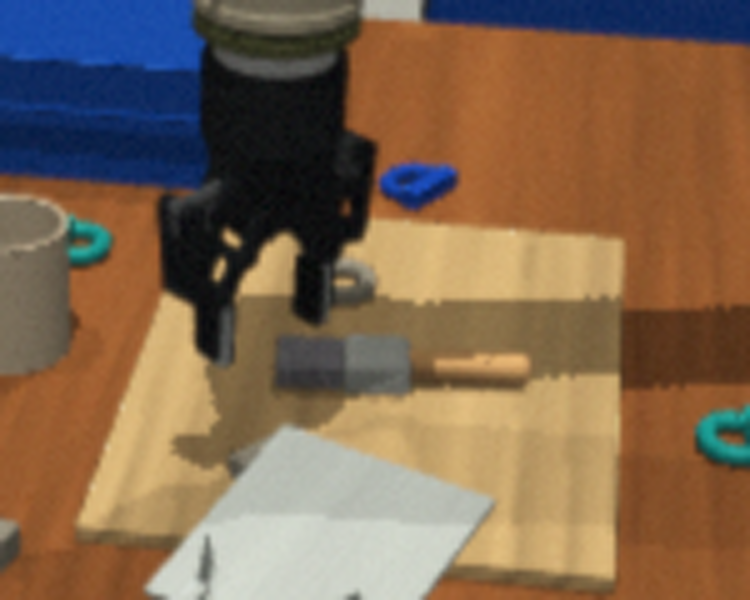

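Run:
```python
from h import *
S=camera('side');o,R=tool()
for d in (-.05,-.04,-.03,-.02,-.01,0,.008):
    P=[o['position']+R@np.array([d,y,s]) for s in (.036,-.036) for y in (-.011,.011)]
    print(d,proj(S,P).round(0).tolist())
print(o['position'],R[:,0],o['clock'])
```

```text
-0.05 [[269.0, 186.0], [275.0, 189.0], [288.0, 178.0], [294.0, 181.0]]
-0.04 [[269.0, 189.0], [275.0, 192.0], [288.0, 181.0], [294.0, 184.0]]
-0.03 [[269.0, 192.0], [275.0, 195.0], [288.0, 184.0], [294.0, 187.0]]
-0.02 [[269.0, 195.0], [274.0, 199.0], [288.0, 187.0], [294.0, 190.0]]
-0.01 [[269.0, 198.0], [274.0, 202.0], [288.0, 190.0], [293.0, 193.0]]
0 [[269.0, 202.0], [274.0, 205.0], [288.0, 193.0], [293.0, 196.0]]
0.008 [[269.0, 204.0], [274.0, 207.0], [288.0, 195.0], [293.0, 199.0]]
[ 0.57139047 -0.13650853  0.05354795] [ 0.01719303 -0.00826923 -0.99981799] 4.25
```

Both cameras put the fingertips about 40 mm behind the reported TCP, which disagrees with the stated 8 mm overhang. I'll descend in steps and check.

Request:
play_rows(increments="0.018 0.006 -0.002 0;0.01 0 0 0;0 0 0 0;0 0 0 0")

```text
clock: 4.65
position: [0.5688, -0.1356, 0.0289]
ee_rot: [-0.312, 0.632, 0.299, 0.643]
ft_force: [0.6, 0.5, 0.3]
grip_width: 0.75
```

Run:
```python
from h import *
plan([.5652,-.1345,.025],.8964)
c=wristcam(snap('wrist','w4'));s=snap('side','s4')
cv2.imwrite('pics/s4c.png',cv2.resize(s['img'][120:240,230:380],None,fx=5,fy=5,interpolation=cv2.INTER_CUBIC))
```

```text
pos [ 0.5688 -0.1356  0.0289] jawyaw 0.8942 j7 0.806 down [ 0.023 -0.01  -1.   ] F [0.59 0.5  0.34] grip 0.75 t 4.65
turn -0.002 shift [0.0038, 0.0036, -0.0014]
turn 3.139 shift [0.0038, -0.0036, 0.0014]
turn 3.139 shift [0.0038, -0.0036, 0.0014]
```

View pics/w4.png

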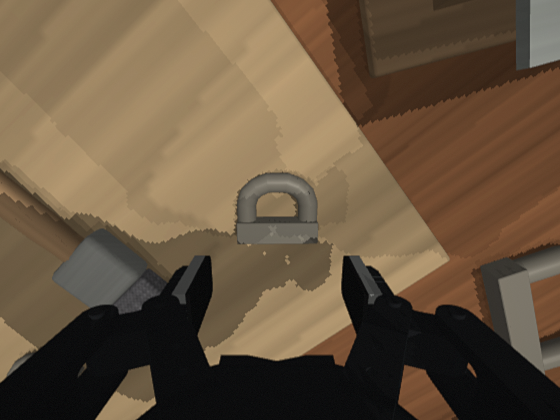

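View pics/s4c.png

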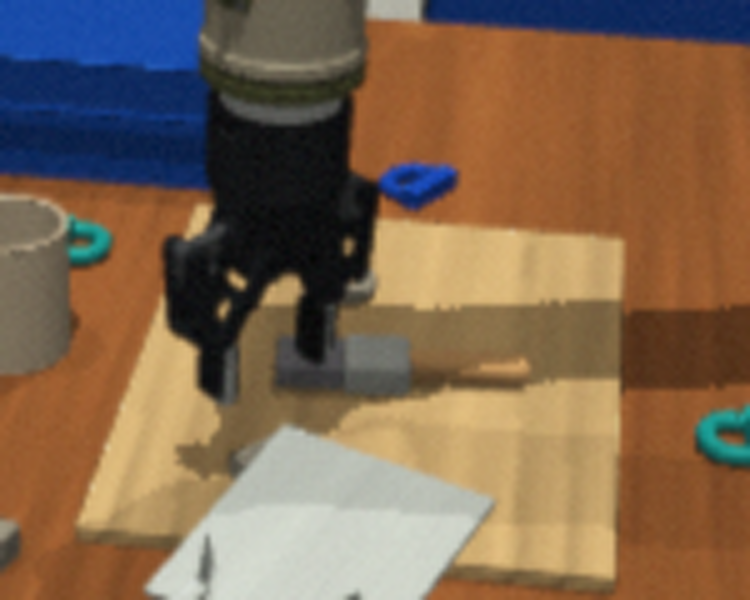

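Request:
play_rows(increments="0.02 0.003 -0.001 0;0.02 0 0 0;0 0 0 0;0 0 0 0")

```text
clock: 5.15
position: [0.5694, -0.1356, -0.0088]
ee_rot: [-0.313, 0.631, 0.298, 0.645]
ft_force: [0.9, 0.4, 0.2]
grip_width: 0.751
```

Run:
```python
from h import *
plan([.5652,-.1345,-.025],.8964)
c=wristcam(snap('wrist','w5'));s=snap('side','s5')
cv2.imwrite('pics/s5c.png',cv2.resize(s['img'][120:240,230:380],None,fx=5,fy=5,interpolation=cv2.INTER_CUBIC))
```

```text
pos [ 0.5694 -0.1356 -0.0088] jawyaw 0.8936 j7 0.776 down [ 0.028 -0.012 -1.   ] F [0.88 0.45 0.18] grip 0.751 t 5.15
turn -0.003 shift [0.016, 0.0044, -0.0019]
turn 3.139 shift [0.016, -0.0044, 0.0019]
turn 3.139 shift [0.016, -0.0044, 0.0019]
```

View pics/w5.png

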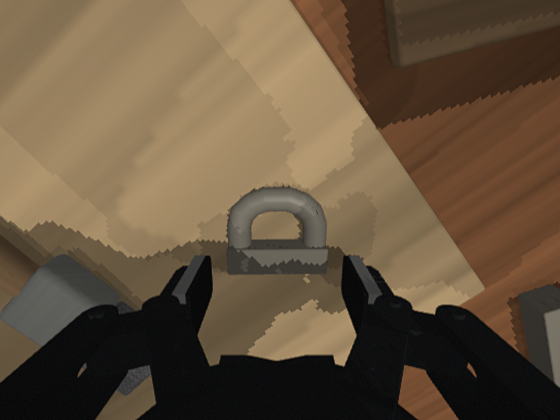

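View pics/s5c.png

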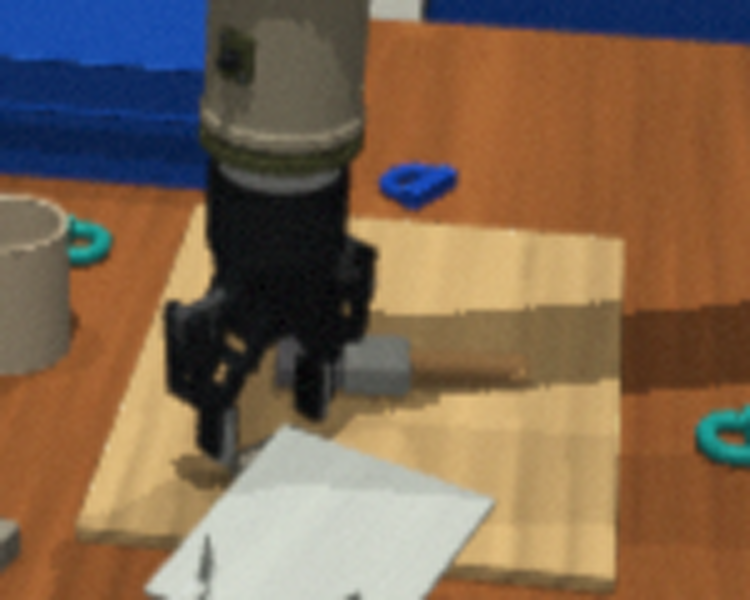

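Request:
play_rows(increments="0.01 0.004 -0.002 0;0.005 0.002 -0.001 0;0.002 0.001 0 0;0 0 0 0")

```text
clock: 5.65
position: [0.5639, -0.1346, -0.0243]
ee_rot: [-0.315, 0.63, 0.296, 0.646]
ft_force: [-1.2, 0.4, 3.7]
grip_width: 0.747
```

Run:
```python
from h import *
plan([.5652,-.1345,-.025],.8964)
c=wristcam(snap('wrist','w6'));s=snap('side','s6')
cv2.imwrite('pics/s6c.png',cv2.resize(s['img'][120:240,230:380],None,fx=5,fy=5,interpolation=cv2.INTER_CUBIC))
```

```text
pos [ 0.5639 -0.1346 -0.0243] jawyaw 0.8933 j7 0.761 down [ 0.032 -0.014 -0.999] F [-1.16  0.4   3.69] grip 0.747 t 5.65
turn -0.003 shift [0.0007, -0.0009, 0.0009]
turn 3.138 shift [0.0007, 0.0009, -0.0009]
turn 3.138 shift [0.0007, 0.0009, -0.0009]
```

View pics/w6.png

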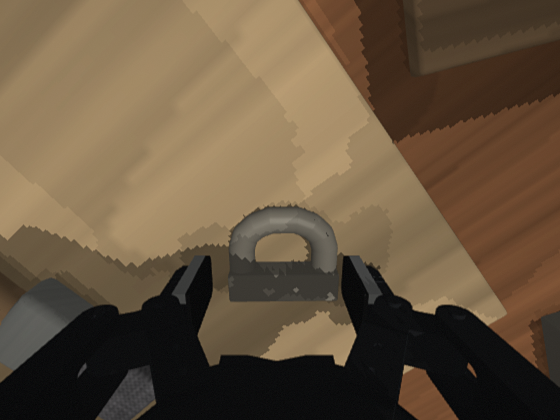

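View pics/s6c.png

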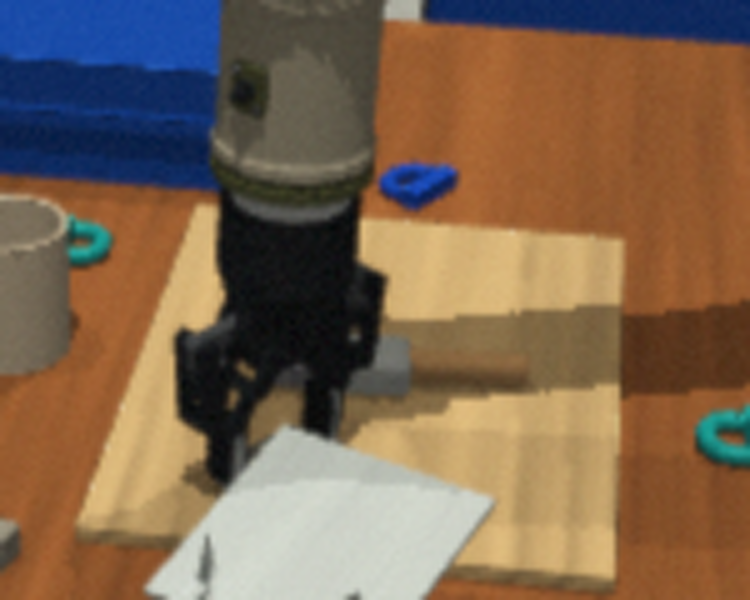

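Request:
play_rows(increments="-0.004 -0.001 0.001 0;0 0 0 0;0 0 0 0;0 0 0 0;0 0 0 0;0 0 0 0", hand=1, squeeze=40)

```text
clock: 6.35
position: [0.5654, -0.1345, -0.02]
ee_rot: [-0.315, 0.629, 0.296, 0.646]
ft_force: [-0.7, -0.7, 3.2]
grip_width: 0.569
```

Run:
```python
from h import *
plan([.5652,-.1345,-.025],.8964)
c=wristcam(snap('wrist','w7'))
```

```text
pos [ 0.5654 -0.1345 -0.02  ] jawyaw 0.8932 j7 0.764 down [ 0.032 -0.014 -0.999] F [-0.68 -0.72  3.17] grip 0.569 t 6.35
turn -0.003 shift [0.005, 0.0003, -0.0002]
turn 3.138 shift [0.005, -0.0003, 0.0002]
turn 3.138 shift [0.005, -0.0003, 0.0002]
```

View pics/w7.png

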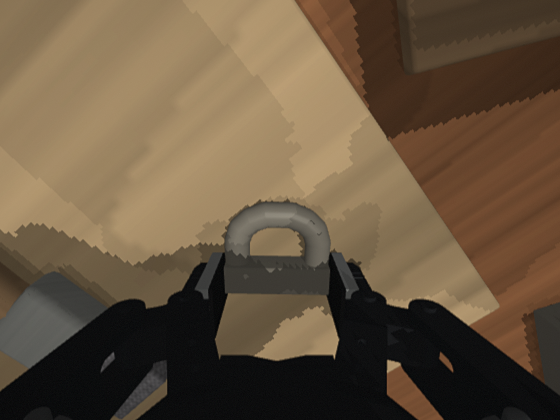

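Request:
play_rows(increments="-0.02 0 0 0;-0.035 0 0 0;-0.045 0 0 0;-0.045 0 0 0;0 0 0 0.14;0 0 0 0.147;0 0 0 0.147;0 0 0 0.147;0 0 0 0.147;0 0 0 0.147;0 0 0 0.147;0 0 0 0.147;0 0 0 0.147;0 0 0 0")

```text
clock: 7.8
position: [0.5571, -0.1306, 0.1255]
ee_rot: [0.157, 0.68, -0.16, 0.699]
ft_force: [-0.4, -0.3, -0.3]
grip_width: 0.57
```

Run:
```python
from h import *
plan([.5055,.0317,.10],-.430)
c=snap('wrist','w8')
```

```text
pos [ 0.5571 -0.1306  0.1255] jawyaw -0.4517 j7 -0.422 down [ 0.025 -0.01  -1.   ] F [-0.37 -0.3  -0.3 ] grip 0.57 t 7.8
turn -0.022 shift [0.0226, 0.126, -0.1152]
turn 3.12 shift [0.0226, -0.126, 0.1152]
turn 3.12 shift [0.0226, -0.126, 0.1152]
```

View pics/w8.png

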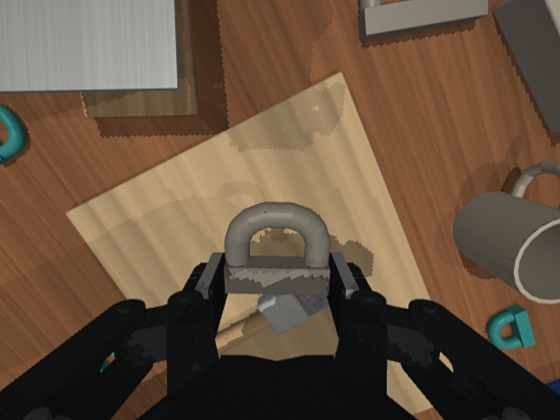

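Request:
play_rows(increments="0 0.03 -0.027 -0.022;0 0.03 -0.027 0;0 0.03 -0.027 0;0 0.025 -0.023 0;0 0.01 -0.01 0;0 0 0 0;0 0 0 0")

```text
clock: 8.55
position: [0.5025, 0.0332, 0.1212]
ee_rot: [0.137, 0.684, -0.141, 0.703]
ft_force: [-0.7, -0.1, 0.8]
grip_width: 0.57
```

Run:
```python
from h import *
plan([.5055,.0317,.10],-.430)
c=snap('wrist','w9')
```

```text
pos [0.5025 0.0332 0.1212] jawyaw -0.3963 j7 -0.652 down [ 0.025 -0.011 -1.   ] F [-0.7  -0.11  0.85] grip 0.57 t 8.55
turn 0.034 shift [0.0213, -0.0001, 0.0028]
turn -3.108 shift [0.0213, 0.0001, -0.0028]
turn -3.108 shift [0.0213, 0.0001, -0.0028]
```

View pics/w9.png

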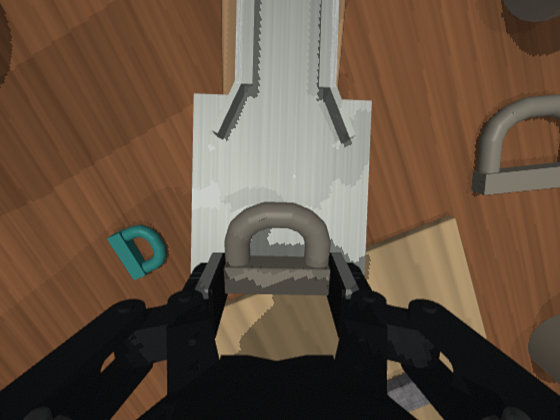

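Request:
play_rows(increments="0.008 0 0.003 0.034;0.008 0 0 0;0 0 0 0")

```text
clock: 8.9
position: [0.5071, 0.0271, 0.1045]
ee_rot: [0.151, 0.681, -0.155, 0.7]
ft_force: [-1.2, -0.5, -0.4]
grip_width: 0.569
```

Run:
```python
from h import *
plan([.5055,.0317,.0635],-.430)
c=snap('wrist','w10');c=wristcam(c)
R,t=railT(RAIL); P=lambda *a: np.array(a)@R.T+t
im=c['img'].copy()
L=[[(-.125,-.06,0),(-.125,.06,0),(0,.06,0),(0,-.06,0),(-.125,-.06,0)],[(0,-.0265,.022),(.1,-.0265,.022)],[(0,.0265,.022),(.1,.0265,.022)],[(-.12,0,0),(.1,0,0)]]
for l in L:
    q=np.array([proj(c,P(*a))[0] for a in l]).round().astype(int); cv2.polylines(im,[q],False,(0,0,255),1)
cv2.imwrite('pics/w10o.png',cv2.resize(im[0:330,140:420],None,fx=1.8,fy=1.8))
```

```text
pos [0.5071 0.0271 0.1045] jawyaw -0.4352 j7 -0.693 down [ 0.025 -0.011 -1.   ] F [-1.24 -0.54 -0.42] grip 0.569 t 8.9
turn -0.005 shift [0.0409, 0.0036, -0.0045]
turn 3.136 shift [0.0409, -0.0036, 0.0045]
turn 3.136 shift [0.0409, -0.0036, 0.0045]
```

View pics/w10o.png

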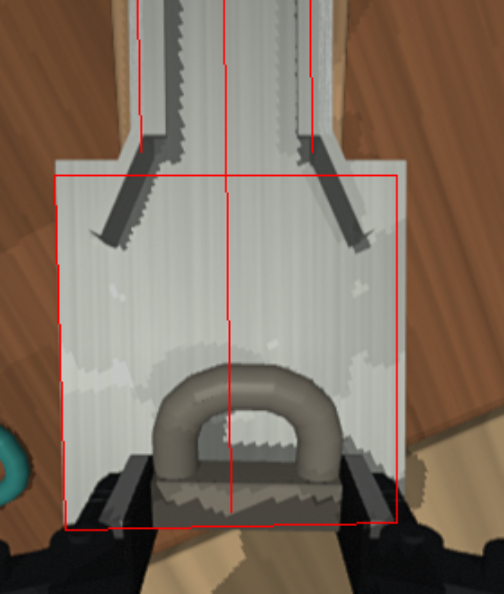

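Request:
play_rows(increments="0.012 0.002 -0.004 -0.008;0.012 0.001 0 0;0.006 0 0 0;0 0 0 0")

```text
clock: 9.35
position: [0.5054, 0.0308, 0.0721]
ee_rot: [0.147, 0.682, -0.152, 0.7]
ft_force: [-0.3, 0.2, 0.2]
grip_width: 0.573
```

Run:
```python
from h import *
plan([.5055,.0317,.0635],-.430)
c=snap('wrist','w11');s=snap('side','s11')
cv2.imwrite('pics/s11c.png',cv2.resize(s['img'][150:310,220:360],None,fx=4,fy=4,interpolation=cv2.INTER_CUBIC))
```

```text
pos [0.5054 0.0308 0.0721] jawyaw -0.426 j7 -0.717 down [ 0.025 -0.011 -1.   ] F [-0.31  0.23  0.23] grip 0.573 t 9.35
turn 0.004 shift [0.0086, 0.0008, -0.0005]
turn -3.138 shift [0.0086, -0.0008, 0.0005]
turn -3.138 shift [0.0086, -0.0008, 0.0005]
```

View pics/w11.png

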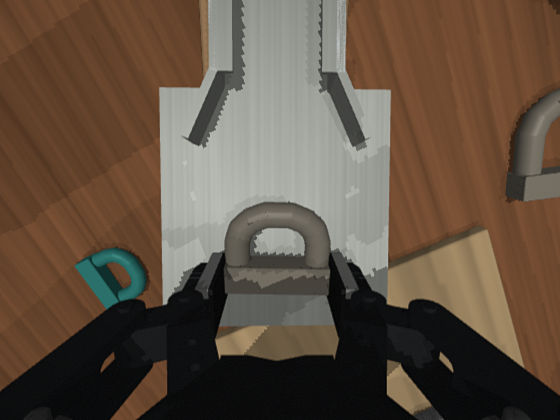

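View pics/s11c.png

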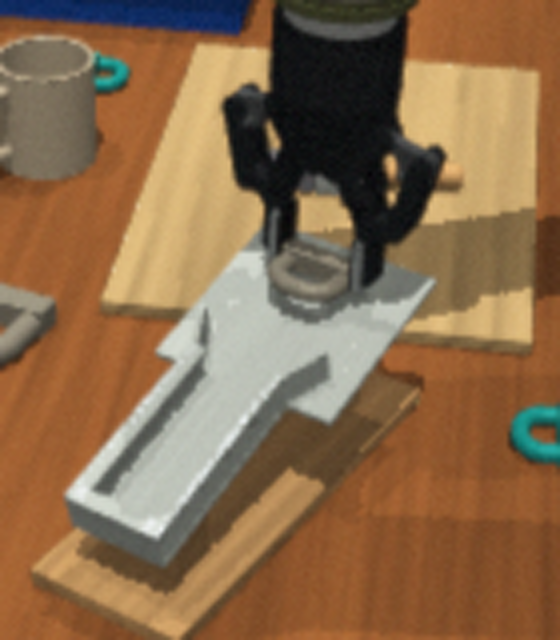

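Request:
play_rows(increments="0.002 0 0 0;0.002 0 0 0;0.002 0 0 0;0 0 0 0")

```text
clock: 9.85
position: [0.507, 0.0309, 0.0677]
ee_rot: [0.148, 0.681, -0.151, 0.702]
ft_force: [0.6, 0.1, -0.7]
grip_width: 0.571
```

Request:
play_rows(increments="0.0015 0 0 0;0.0015 0 0 0;0 0 0 0")

```text
clock: 10.15
position: [0.5077, 0.031, 0.0666]
ee_rot: [0.147, 0.68, -0.152, 0.702]
ft_force: [-1.2, -0.2, 0.5]
grip_width: 0.567
```

Request:
play_rows(increments="0.003 0.001 -0.001 0;0.002 0 -0.001 0;0 0 0 0")

```text
clock: 10.45
position: [0.5095, 0.0322, 0.0665]
ee_rot: [0.147, 0.678, -0.152, 0.704]
ft_force: [-0.3, -0.7, 0.0]
grip_width: 0.571
```

Run:
```python
from h import *
plan([.5055,.0317,.0635],-.430)
c=snap('wrist','w12');s=snap('side','s12')
cv2.imwrite('pics/s12c.png',cv2.resize(s['img'][190:250,260:340],None,fx=8,fy=8,interpolation=cv2.INTER_CUBIC))
```

```text
pos [0.5095 0.0322 0.0665] jawyaw -0.4272 j7 -0.733 down [ 0.035 -0.015 -0.999] F [-0.26 -0.67  0.03] grip 0.571 t 10.45
turn 0.003 shift [0.0029, -0.0021, -0.0036]
turn -3.139 shift [0.0029, 0.0021, 0.0036]
turn -3.139 shift [0.0029, 0.0021, 0.0036]
```

View pics/s12c.png

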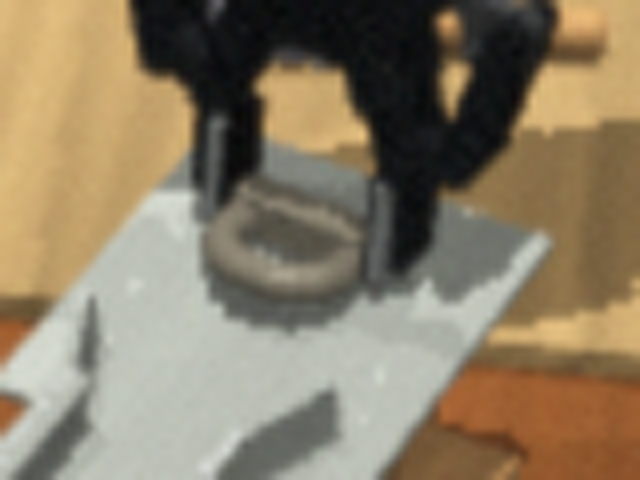

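Request:
play_rows(increments="-0.001 0 -0.003 0;0 0 0 0;0 0 0 0")

```text
clock: 10.85
position: [0.5062, 0.0335, 0.0664]
ee_rot: [0.147, 0.678, -0.152, 0.704]
ft_force: [0.8, 0.9, 1.3]
grip_width: 0.572
```

Run:
```python
from h import *
plan([.5055,.0317,.0635],-.430)
c=snap('wrist','w13')
```

```text
pos [0.5062 0.0335 0.0664] jawyaw -0.4271 j7 -0.733 down [ 0.034 -0.014 -0.999] F [0.77 0.95 1.27] grip 0.572 t 10.85
turn 0.003 shift [0.0029, -0.0019, 0.0]
turn -3.139 shift [0.0029, 0.0019, -0.0]
turn -3.139 shift [0.0029, 0.0019, -0.0]
```

View pics/w13.png

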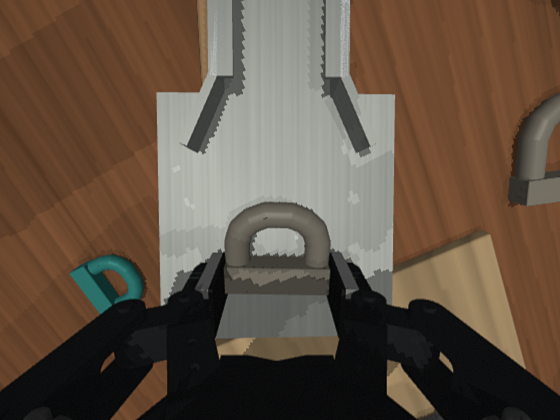

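Request:
play_rows(increments="0 0 0 0;0 0 0 0;0 0 0 0;0 0 0 0;-0.02 0 0 0;-0.03 0 0 0;-0.03 0 0 0;0 0 0 0", hand=-1)

```text
clock: 11.7
position: [0.5019, 0.0347, 0.1475]
ee_rot: [0.147, 0.68, -0.152, 0.702]
ft_force: [0.6, 0.3, 0.6]
grip_width: 0.996
```

Run:
```python
from h import *
plan([.5055,.0317,.0635],-.430)
c=snap('wrist','w14')
```

```text
pos [0.5019 0.0347 0.1475] jawyaw -0.4267 j7 -0.67 down [ 0.03  -0.014 -0.999] F [0.65 0.26 0.6 ] grip 0.996 t 11.7
turn 0.003 shift [0.0841, -0.0012, 0.0017]
turn -3.138 shift [0.0841, 0.0012, -0.0017]
turn -3.138 shift [0.0841, 0.0012, -0.0017]
```

View pics/w14.png

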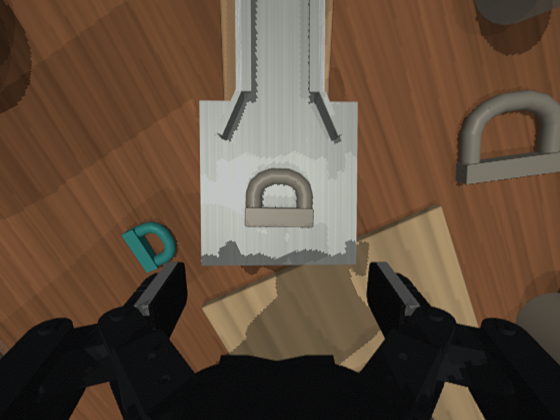

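The handle lies flat and centred on the loading plate, with its foot at columns 246–313 and the plate at 201–357. I'll refit the rail from this view and plan the push.

Run:
```python
from h import *
from scipy.optimize import least_squares as L
c=wristcam(camera('wrist'))
i=cv2.imread('pics/w14.png')
cv2.imwrite('pics/w14c.png',cv2.resize(i[80:275,190:365],None,fx=3,fy=3,interpolation=cv2.INTER_CUBIC))
C=np.array([[-.125,-.06,0],[-.125,.06,0],[0,.06,0],[0,-.06,0]])
# image right = tool +z = world (.909,-.417) = rail -y
u=np.array([[357,263.5],[201,265],[200,101],[357,102]])
def res(p):
    R,t=railT(p); return (proj(c,C@R.T+t)-u).ravel()
s=L(res,RAIL);print(s.x,res(s.x).round(1),RAIL)
R,t=railT(s.x)
def onrail(uv,h):
    a=ray(c,uv,.0);o=-c['R'].T@c['t'];d=a-o;n=R[:,2]
    k=(n@(t+n*h-o))/(n@d); return R.T@(o+d*k-t)
for uv in [(246,226),(313,226),(313,207),(246,208)]: print(onrail(uv,.014).round(4))
print('nose',onrail((279,169),.006).round(4))
```

```text
[0.53942844 0.11009375 0.07024822 1.14058524] [-0.9  0.2  0.9  0.2 -0.5 -0.1  0.5 -0.2] [0.5386, 0.1073, 0.0714, 1.1406]
[-0.0935  0.0248  0.014 ]
[-0.0938 -0.024   0.014 ]
[-0.0799 -0.024   0.014 ]
[-0.0804  0.0247  0.014 ]
nose [-0.0516  0.0004  0.006 ]
```

View pics/w14c.png

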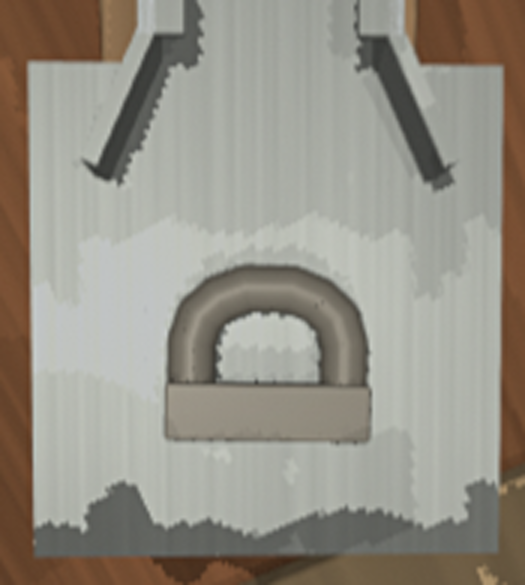

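Request:
play_rows(increments="0 -0.012 0 0;0 -0.012 0 0;0.02 -0.002 0 0;0.02 0 0 0;0.015 0 0 0;0 0 0 0;0 0 0 0", hand=1)

```text
clock: 12.5
position: [0.4843, 0.0034, 0.0812]
ee_rot: [0.147, 0.685, -0.154, 0.697]
ft_force: [0.3, 0.2, 0.9]
grip_width: 0.002
```

Run:
```python
from h import *
plan([.4955,.0115,.069],-.430)
c=snap('wrist','w15');s=snap('side','s15')
cv2.imwrite('pics/s15c.png',cv2.resize(s['img'][190:250,260:340],None,fx=8,fy=8,interpolation=cv2.INTER_CUBIC))
```

```text
pos [0.4843 0.0034 0.0812] jawyaw -0.4292 j7 -0.639 down [ 0.015 -0.014 -1.   ] F [0.32 0.18 0.91] grip 0.002 t 12.5
turn 0.001 shift [0.0123, 0.0121, 0.0066]
turn -3.141 shift [0.0123, -0.0121, -0.0066]
turn -3.141 shift [0.0123, -0.0121, -0.0066]
```

View pics/w15.png

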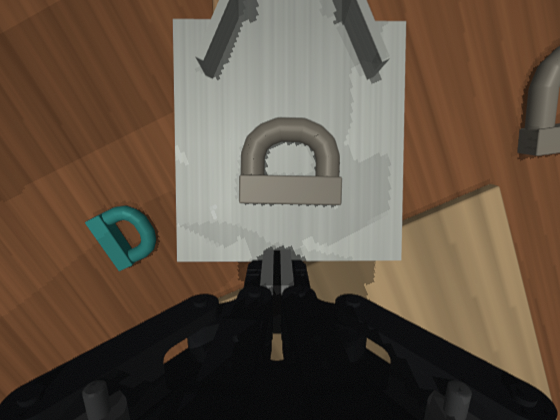

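View pics/s15c.png

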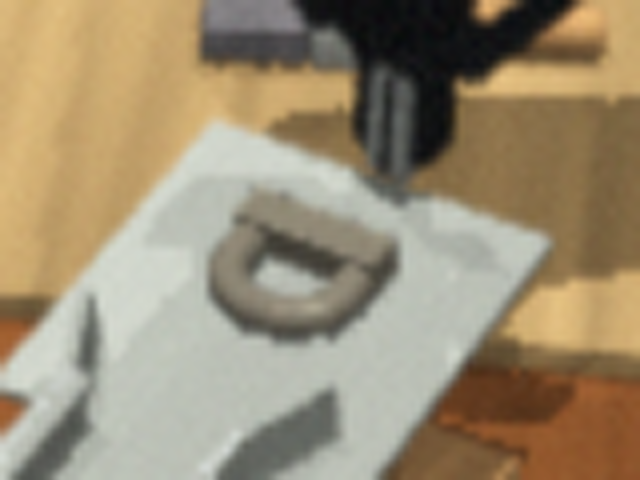

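Request:
play_rows(increments="0 0.007 0.005 0;0 0.003 0.002 0;0.006 0 0 0;0.004 0 0 0;0 0 0 0")

```text
clock: 13.1
position: [0.4984, 0.0104, 0.0733]
ee_rot: [0.147, 0.683, -0.154, 0.699]
ft_force: [0.3, -0.3, 1.7]
grip_width: -0.002
```

Run:
```python
from h import *
plan([.4955,.0115,.069],-.430)
c=snap('wrist','w16');s=snap('side','s16')
cv2.imwrite('pics/s16c.png',cv2.resize(s['img'][190:250,260:340],None,fx=8,fy=8,interpolation=cv2.INTER_CUBIC))
```

```text
pos [0.4984 0.0104 0.0733] jawyaw -0.4287 j7 -0.673 down [ 0.02  -0.015 -1.   ] F [ 0.33 -0.27  1.72] grip -0.002 t 13.1
turn 0.001 shift [0.0042, -0.0002, -0.0032]
turn -3.14 shift [0.0042, 0.0002, 0.0032]
turn -3.14 shift [0.0042, 0.0002, 0.0032]
```

View pics/w16.png

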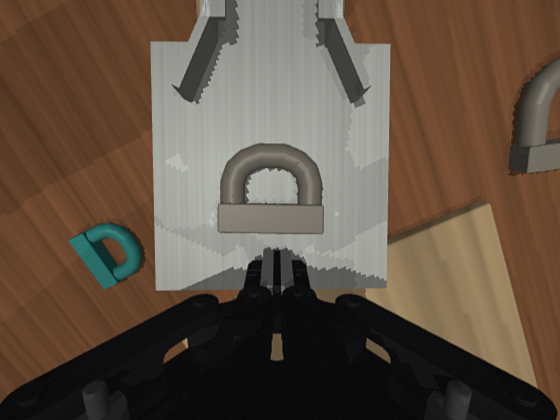

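View pics/s16c.png

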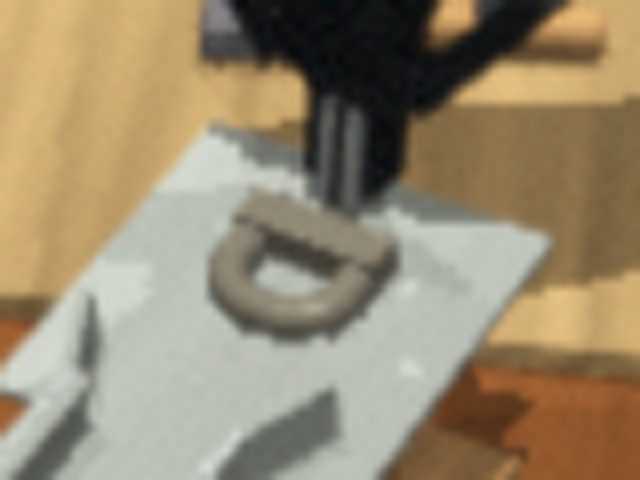

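Request:
play_rows(increments="0.003 0 -0.003 0;0.001 0 -0.001 0;0 0 0 0")

```text
clock: 13.5
position: [0.4988, 0.0102, 0.0736]
ee_rot: [0.147, 0.679, -0.155, 0.702]
ft_force: [-0.0, 0.0, 0.3]
grip_width: -0.004
```

Run:
```python
from h import *
plan([.4955,.0115,.069],-.430)
```

```text
pos [0.4988 0.0102 0.0736] jawyaw -0.4305 j7 -0.677 down [ 0.029 -0.018 -0.999] F [-0.01  0.02  0.31] grip -0.004 t 13.5
turn -0.001 shift [0.0045, -0.0002, -0.0037]
turn 3.141 shift [0.0045, 0.0002, 0.0037]
turn 3.141 shift [0.0045, 0.0002, 0.0037]
```

Request:
play_rows(increments="0.006 0 -0.003 0;0.002 0 -0.002 0;0 0 0 0")

```text
clock: 13.8
position: [0.4998, 0.0098, 0.0738]
ee_rot: [0.147, 0.674, -0.157, 0.706]
ft_force: [-0.0, 0.2, -0.7]
grip_width: 0.005
```

Run:
```python
from h import *
plan([.4955,.0115,.069],-.430)
c=snap('wrist','w17');s=snap('side','s17')
cv2.imwrite('pics/s17c.png',cv2.resize(s['img'][190:250,260:340],None,fx=8,fy=8,interpolation=cv2.INTER_CUBIC))
```

```text
pos [0.4998 0.0098 0.0738] jawyaw -0.4328 j7 -0.686 down [ 0.041 -0.024 -0.999] F [-0.02  0.23 -0.75] grip 0.005 t 13.8
turn -0.003 shift [0.0046, -0.0002, -0.0048]
turn 3.139 shift [0.0046, 0.0002, 0.0048]
turn 3.139 shift [0.0046, 0.0002, 0.0048]
```

View pics/s17c.png

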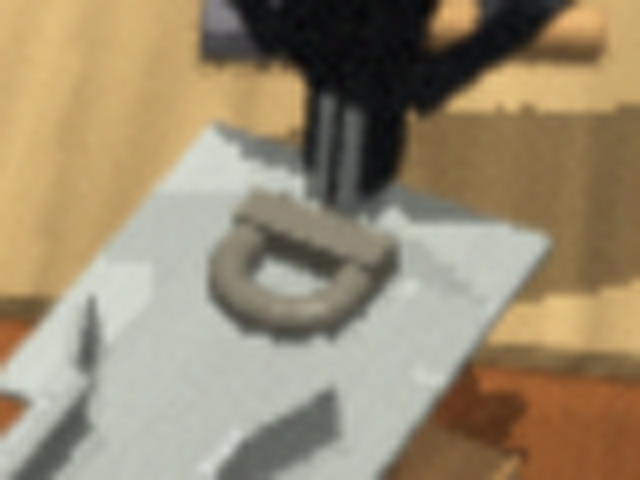

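Run:
```python
from h import *
o,R=tool(); print(o['joint_pos'].round(3),o['tau'].round(2),o['joint_velocities'].round(3),o['torque'])
```

```text
[ 0.425  0.194 -0.603  1.947  0.166  1.004 -0.686] [-2.400e-01 -4.242e+01 -3.880e+00 -3.342e+01 -1.500e-01  2.900e-01
 -3.000e-02] [ 0.001  0.01   0.001  0.003  0.004 -0.007  0.   ] [-0.25273352 -0.37983861 -0.0203386 ]
```

View pics/w17.png

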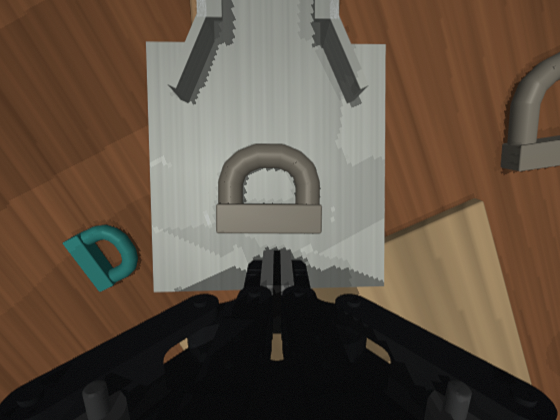

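Request:
play_rows(increments="-0.004 0 -0.003 0;-0.001 0 -0.002 0;0 0 0 0;0 0 0 0")

```text
clock: 14.3
position: [0.493, 0.0127, 0.0768]
ee_rot: [0.147, 0.676, -0.157, 0.705]
ft_force: [0.5, -0.8, -0.6]
grip_width: 0.003
```

```bash
cat >> h.py <<'E'
def tip(d=-.027):
    o,R=tool(); p=o['position']+d*R[:,0]; Rr,t=railT([.539,.109,.0708,1.1406]); q=Rr.T@(p-t)
    e=o['position']+R@np.array([d,-.011,0]); q2=Rr.T@(e-t)
    f=o['position']+R@np.array([d,.011,0]); q3=Rr.T@(f-t)
    print('tip rail',q.round(4),'rear',q2.round(4),'front',q3.round(4),'down',R[:,0].round(3),'jaw',np.arctan2(R[1,2],R[0,2]).round(3),'F',o['ft_force'].round(1),'z',o['position'][2].round(4),'t',o['clock'])
E
python3 - <<'E'
from h import *
tip()
E
```

```text
tip rail [-0.1113  0.0028  0.0062] rear [-0.122   0.0028  0.0036] front [-0.1007  0.0028  0.0088] down [ 0.038 -0.023 -0.999] jaw -0.432 F [ 0.5 -0.8 -0.6] z 0.0768 t 14.3
```

Request:
play_rows(increments="0.002 0.006 0.002 0;0.002 0.006 0 0;0.0015 0.006 0 0;0.0015 0.006 0 0;0.0015 0.006 0 0;0 0 0 0")

```text
clock: 14.9
position: [0.5088, 0.0421, 0.0666]
ee_rot: [0.147, 0.676, -0.156, 0.705]
ft_force: [0.4, -0.2, -0.4]
grip_width: 0.004
```

Run:
```python
from h import *
tip()
c=snap('wrist','w18')
```

```text
tip rail [-0.0766  0.0006  0.0044] rear [-0.0873  0.0007  0.0018] front [-0.0659  0.0006  0.007 ] down [ 0.037 -0.022 -0.999] jaw -0.432 F [ 0.4 -0.2 -0.4] z 0.0666 t 14.9
```

View pics/w18.png

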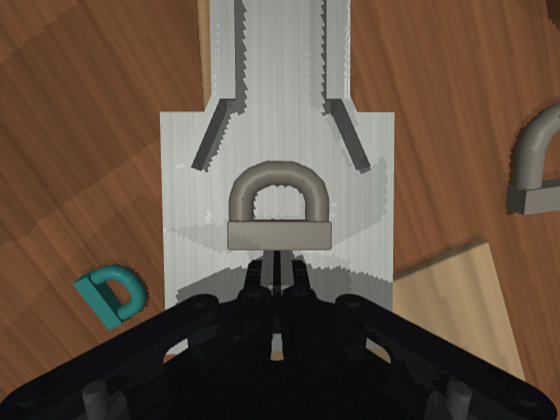

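Request:
play_rows(increments="0.0013 0.006 0 0;0.0015 0.006 0 0;0.0015 0.006 0 0;0.0015 0.006 0 0;0.0015 0.006 0 0;0.0015 0.006 0 0;0 0 0 0")

```text
clock: 15.65
position: [0.5255, 0.0768, 0.057]
ee_rot: [0.147, 0.676, -0.156, 0.705]
ft_force: [0.4, -0.2, 0.0]
grip_width: 0.001
```

Run:
```python
from h import *
tip()
c=snap('wrist','w19')
```

```text
tip rail [-0.0369 -0.      0.0044] rear [-0.0475 -0.      0.0018] front [-0.0262 -0.0001  0.007 ] down [ 0.037 -0.022 -0.999] jaw -0.432 F [ 0.4 -0.2  0. ] z 0.057 t 15.65
```

View pics/w19.png

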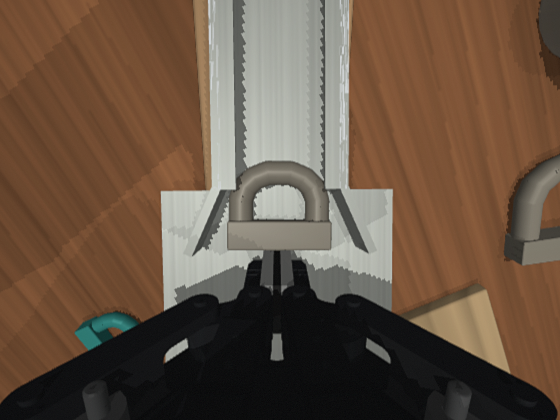

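Request:
play_rows(increments="0.0015 0.006 0 0;0.0015 0.006 0 0;0.0015 0.006 0 0;0.0015 0.006 0 0;0.0015 0.006 0 0;0.0015 0.006 0 0;0.0015 0.006 0 0;0 0 0 0")

```text
clock: 16.5
position: [0.5451, 0.1175, 0.0453]
ee_rot: [0.147, 0.676, -0.157, 0.705]
ft_force: [0.0, 0.5, -0.1]
grip_width: -0.004
```

Run:
```python
from h import *
tip()
c=snap('wrist','w20')
```

```text
tip rail [ 0.0097 -0.0008  0.004 ] rear [-0.001  -0.0008  0.0014] front [ 0.0204 -0.0009  0.0066] down [ 0.037 -0.022 -0.999] jaw -0.433 F [ 0.   0.5 -0.1] z 0.0453 t 16.5
```

View pics/w20.png

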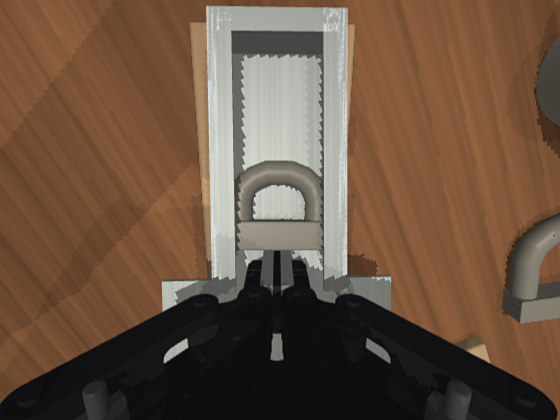

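Request:
play_rows(increments="0.0014 0.006 -0.001 0;0.0014 0.006 0 0;0.0014 0.006 0 0;0.0014 0.006 0 0;0.0014 0.006 0 0;0.0014 0.006 0 0;0 0 0 0")

```text
clock: 17.25
position: [0.5607, 0.1525, 0.0359]
ee_rot: [0.147, 0.676, -0.157, 0.705]
ft_force: [0.6, -0.1, -0.1]
grip_width: 0.0
```

Run:
```python
from h import *
tip()
c=snap('wrist','w21')
```

```text
tip rail [ 0.0492 -0.0005  0.0041] rear [ 0.0385 -0.0004  0.0015] front [ 0.0599 -0.0005  0.0067] down [ 0.036 -0.023 -0.999] jaw -0.434 F [ 0.6 -0.1 -0.1] z 0.0359 t 17.25
```

View pics/w21.png

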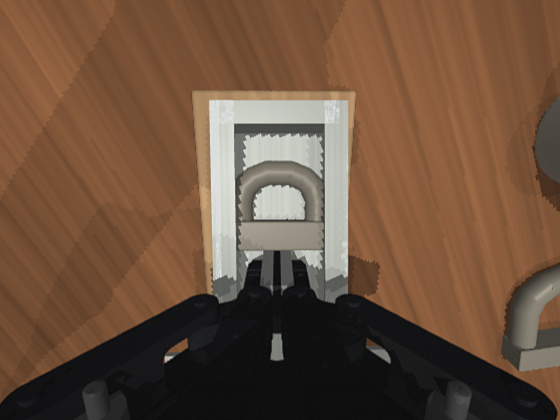

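Request:
play_rows(increments="0.0014 0.006 0 0;0.001 0.004 0 0;0.001 0.004 0 0;0 0 0 0")

```text
clock: 17.7
position: [0.5673, 0.1651, 0.0323]
ee_rot: [0.147, 0.676, -0.158, 0.705]
ft_force: [0.1, -1.3, -0.2]
grip_width: -0.002
```

Request:
play_rows(increments="0.0008 0.003 0 0;0.0005 0.003 0 0;0 0 0 0")

```text
clock: 18.0
position: [0.568, 0.164, 0.0315]
ee_rot: [0.144, 0.677, -0.164, 0.703]
ft_force: [-0.2, 0.3, -0.1]
grip_width: -0.0
```

Run:
```python
from h import *
tip()
c=snap('wrist','w22')
```

```text
tip rail [ 0.0637 -0.0022  0.0032] rear [ 0.053  -0.0021  0.0008] front [ 0.0744 -0.0023  0.0057] down [ 0.03  -0.035 -0.999] jaw -0.439 F [-0.2  0.3 -0.1] z 0.0315 t 18.0
```

View pics/w22.png

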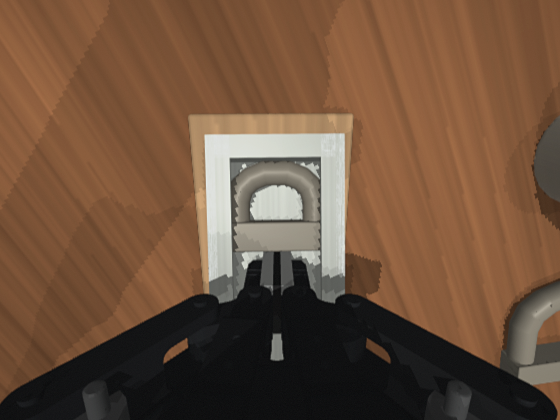

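Handle 1 is home: its nose is at the stop and the tool won't advance further. Retracting and going for the second handle.

Request:
play_rows(increments="0 -0.004 0 0;-0.02 -0.002 0 0;-0.035 0 0 0;-0.04 0 0 0;-0.035 0 0 0;0 -0.03 0.013 0;0 -0.045 0.02 0;0 -0.045 0.02 0;0 -0.045 0.02 0;0 -0.045 0.02 0;0 -0.045 0.02 0;0 -0.045 0.02 0;0 -0.045 0.02 0;0 -0.03 0.013 0;0 -0.02 0.01 0;0 0 0 0")

```text
clock: 19.65
position: [0.553, -0.28, 0.1793]
ee_rot: [0.144, 0.675, -0.159, 0.706]
ft_force: [-0.4, -0.3, -0.1]
grip_width: -0.003
```

Request:
play_rows(increments="0 0 0 -0.148;0 0 0 -0.148;0 0 0 -0.148;0 0 0 -0.148;0 0 0 -0.148;0 0 0 -0.148;0 0 0 -0.148;0 0 0 -0.148;0 0 0 -0.148;0 0 0 -0.148;0 0 0 -0.148;0 0 0 -0.148;0 0 0 -0.148;0 0 0 -0.148;0 0 0 -0.148;0 0 0 0", hand=-0.5)

```text
clock: 21.25
position: [0.5555, -0.2658, 0.1782]
ee_rot: [0.577, -0.43, -0.541, -0.435]
ft_force: [0.9, -0.4, 0.6]
grip_width: 0.749
```

Run:
```python
from h import *
plan([.5596,-.3475,.1],1.789)
c=snap('wrist','w23'); t=snap('top','t23')
cv2.imwrite('pics/t23c.png',cv2.resize(t['img'][170:260,160:290],None,fx=6,fy=6,interpolation=cv2.INTER_CUBIC))
```

```text
pos [ 0.5555 -0.2658  0.1782] jawyaw 1.8238 j7 2.002 down [ 0.044 -0.025 -0.999] F [ 0.91 -0.36  0.61] grip 0.749 t 21.25
turn 0.035 shift [0.0803, 0.0168, -0.078]
turn -3.107 shift [0.0803, -0.0168, 0.078]
turn -3.107 shift [0.0803, -0.0168, 0.078]
```

View pics/w23.png

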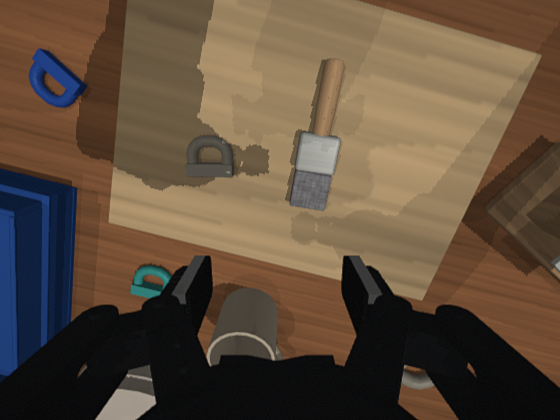

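View pics/t23c.png

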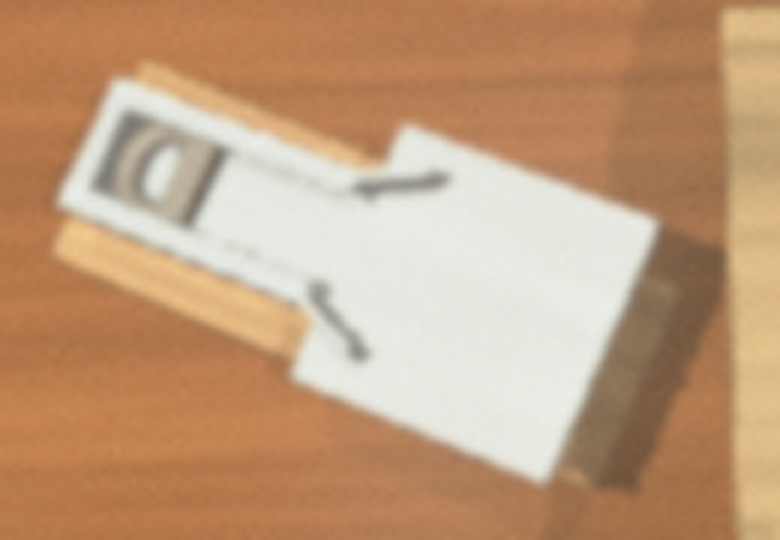

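Request:
play_rows(increments="0 0.006 -0.03 0.035;0.01 0.006 -0.03 0;0.02 0.004 -0.015 0;0.01 0 0 0;0 0 0 0;0 0 0 0")

```text
clock: 21.95
position: [0.5594, -0.3409, 0.1374]
ee_rot: [0.564, -0.444, -0.53, -0.451]
ft_force: [0.7, -0.2, 0.3]
grip_width: 0.751
```

Run:
```python
from h import *
plan([.5596,-.3475,.1],1.789)
c=snap('wrist','w24')
cv2.imwrite('pics/w24c.png',cv2.resize(c['img'][130:230,210:310],None,fx=6,fy=6,interpolation=cv2.INTER_CUBIC))
```

```text
pos [ 0.5594 -0.3409  0.1374] jawyaw 1.7691 j7 2.033 down [ 0.044 -0.023 -0.999] F [ 0.73 -0.25  0.27] grip 0.751 t 21.95
turn -0.02 shift [0.0375, 0.0027, -0.0053]
turn 3.122 shift [0.0375, -0.0027, 0.0053]
turn 3.122 shift [0.0375, -0.0027, 0.0053]
```

View pics/w24.png

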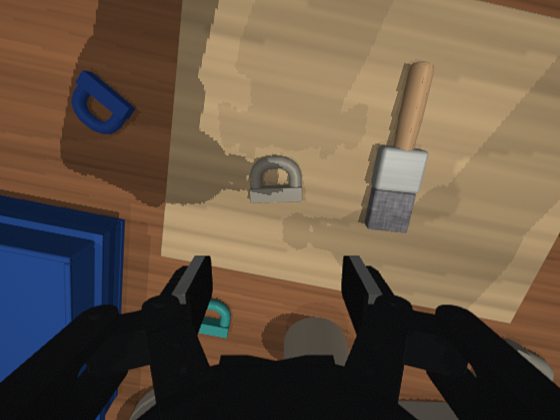

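View pics/w24c.png

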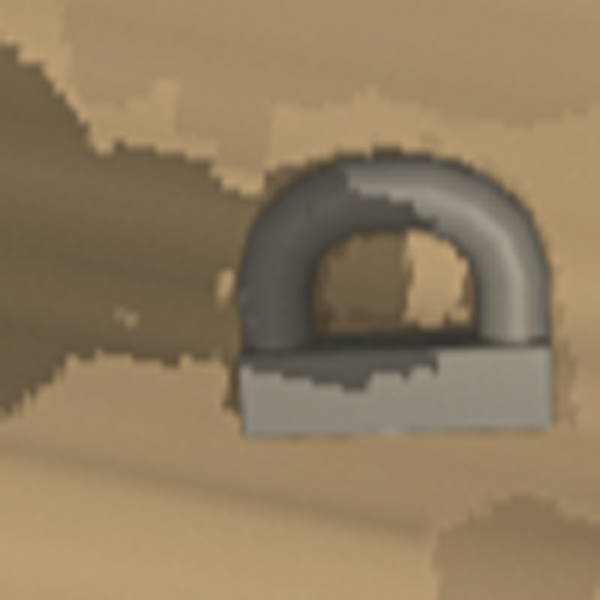

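Run:
```python
from h import *
c=wristcam(camera('wrist'));T=camera('top')
q=np.array([ray(c,(210-.4+x/6,130-.4+y/6),.026) for x,y in [(245,434),(552,424),(550,345),(240,352)]])
print(q.round(4).tolist(),np.linalg.norm(q[0]-q[1]),np.linalg.norm(q[1]-q[2]))
ctr=q.mean(0); d=q[1]-q[0]+q[2]-q[3]; yaw=np.arctan2(d[1],d[0]); print(ctr,yaw)
o,R=tool(); off=-.036*R[:,0]; print('off',off)
plan([ctr[0]-off[0],ctr[1]-off[1],-.02],yaw)
print('mug',ray(T,(357,133),.085))
```

```text
[[0.5747, -0.3668, 0.026], [0.5628, -0.319, 0.026], [0.5502, -0.3222, 0.026], [0.5615, -0.3699, 0.026]] 0.04925632565008312 0.013002121530665385
[ 0.56230332 -0.34445197  0.026     ] 1.8086358706403027
off [-0.00163938  0.00087005  0.03595213]
pos [ 0.5599 -0.3411  0.1384] jawyaw 1.7701 j7 2.034 down [ 0.046 -0.024 -0.999] F [0.79 1.07 0.18] grip 0.753 t 22.1
turn -0.039 shift [0.1585, 0.0032, 0.0004]
turn 3.103 shift [0.1585, -0.0032, -0.0004]
turn 3.103 shift [0.1585, -0.0032, -0.0004]
mug [ 0.73736936 -0.2625757   0.085     ]
```

Request:
play_rows(increments="0.02 0.002 0 -0.039;0.03 0.001 0 0;0.03 0 0 0;0.025 0 0 0;0.015 0 0 0;0 0 0 0;0 0 0 0")

```text
clock: 22.8
position: [0.5679, -0.3428, 0.0219]
ee_rot: [0.579, -0.431, -0.535, -0.439]
ft_force: [0.4, -0.7, -0.5]
grip_width: 0.75
```

Run:
```python
from h import *
plan([.5623+.0016,-.3445-.0009,-.018],1.8086)
c=snap('wrist','w25')
```

```text
pos [ 0.5679 -0.3428  0.0219] jawyaw 1.8139 j7 2.013 down [ 0.055 -0.029 -0.998] F [ 0.44 -0.68 -0.53] grip 0.75 t 22.8
turn 0.005 shift [0.0396, 0.0063, 0.0]
turn -3.136 shift [0.0396, -0.0063, -0.0]
turn -3.136 shift [0.0396, -0.0063, -0.0]
```

View pics/w25.png

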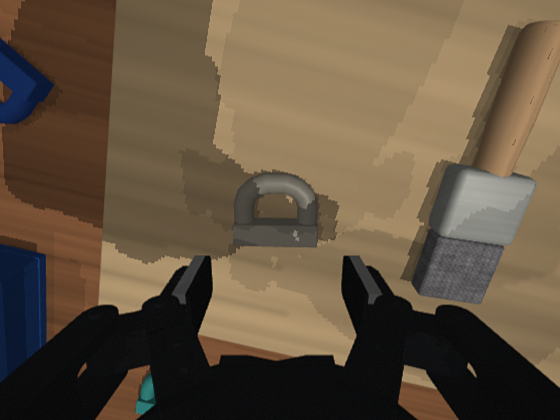

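Request:
play_rows(increments="0.012 0.003 0 0.005;0.012 0.002 0 0;0.008 0.001 0 0;0 0 0 0;0 0 0 0")

```text
clock: 23.35
position: [0.5647, -0.3465, -0.0101]
ee_rot: [0.579, -0.433, -0.532, -0.441]
ft_force: [-0.6, -0.2, -0.3]
grip_width: 0.754
```

Run:
```python
from h import *
plan([.5623+.0016,-.3445-.0009,-.018],1.8086)
c=snap('wrist','w26')
```

```text
pos [ 0.5647 -0.3465 -0.0101] jawyaw 1.8076 j7 1.996 down [ 0.058 -0.032 -0.998] F [-0.61 -0.25 -0.34] grip 0.754 t 23.35
turn -0.001 shift [0.0078, 0.0009, 0.0017]
turn 3.141 shift [0.0078, -0.0009, -0.0017]
turn 3.141 shift [0.0078, -0.0009, -0.0017]
```

View pics/w26.png

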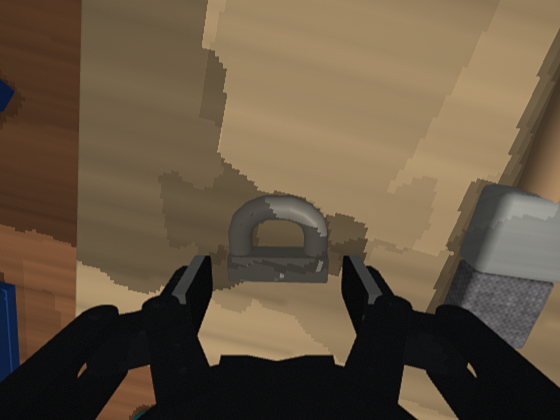

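Request:
play_rows(increments="0.007 0.001 0.001 0;0.003 0 0 0;0 0 0 0")

```text
clock: 23.7
position: [0.5644, -0.3462, -0.0205]
ee_rot: [0.579, -0.433, -0.532, -0.441]
ft_force: [-0.4, -0.0, 0.1]
grip_width: 0.751
```

Run:
```python
from h import *
plan([.5623+.0016,-.3445-.0009,-.018],1.8086)
c=snap('wrist','w27')
```

```text
pos [ 0.5644 -0.3462 -0.0205] jawyaw 1.8076 j7 1.989 down [ 0.059 -0.032 -0.998] F [-0.38 -0.01  0.12] grip 0.751 t 23.7
turn -0.001 shift [-0.0025, 0.0001, 0.0008]
turn 3.141 shift [-0.0025, -0.0001, -0.0008]
turn 3.141 shift [-0.0025, -0.0001, -0.0008]
```

View pics/w27.png

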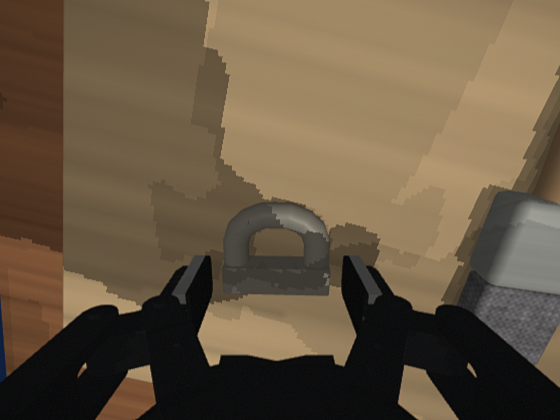

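Aligned with the same picture geometry as in the first grasp. Closing.

Request:
play_rows(increments="-0.001 0 0 0;0 0 0 0;0 0 0 0;0 0 0 0;0 0 0 0;0 0 0 0", hand=1, squeeze=40)

```text
clock: 24.35
position: [0.5646, -0.3462, -0.0188]
ee_rot: [0.579, -0.433, -0.532, -0.441]
ft_force: [0.1, -0.8, -1.4]
grip_width: 0.571
```

Request:
play_rows(increments="-0.02 0 0 0;-0.035 0 0 0;-0.04 0 0 0;-0.04 0 0 0;-0.02 0 0 0;0 0 0 0")

```text
clock: 24.95
position: [0.555, -0.3395, 0.1482]
ee_rot: [0.58, -0.432, -0.532, -0.44]
ft_force: [-0.2, -0.3, -1.4]
grip_width: 0.571
```

Run:
```python
from h import *
plan([.5055,.0317,.12],-.430)
c=snap('wrist','w28')
```

```text
pos [ 0.555  -0.3395  0.1482] jawyaw 1.8097 j7 2.078 down [ 0.061 -0.033 -0.998] F [-0.16 -0.28 -1.4 ] grip 0.571 t 24.95
turn 2.24 shift [0.013, 0.3171, -0.2008]
turn -0.902 shift [0.013, -0.3171, 0.2008]
turn -0.902 shift [0.013, -0.3171, 0.2008]
```

View pics/w28.png

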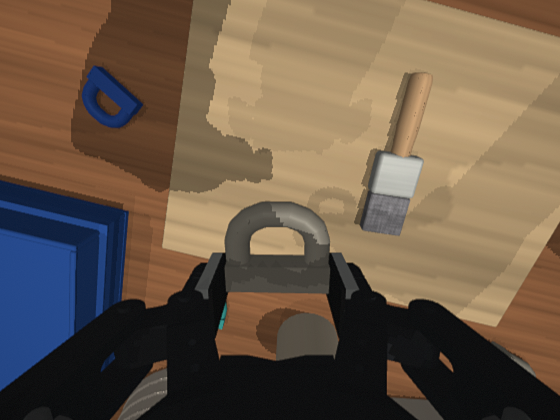

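Request:
play_rows(increments="0 0 0 0.149;0 0 0 0.149;0 0 0 0.149;0 0 0 0.149;0 0 0 0.149;0 0 0 0.149;0 0 0 0.149;0 0 0 0.149;0 0 0 0.149;0 0 0 0.149;0 0 0 0.149;0 0 0 0.149;0 0 0 0.149;0 0 0 0.149;0 0 0 0.149;0 0 0 0")

```text
clock: 26.6
position: [0.5439, -0.333, 0.1273]
ee_rot: [0.154, 0.676, -0.159, 0.703]
ft_force: [-1.0, 0.0, -0.4]
grip_width: 0.574
```

Run:
```python
from h import *
plan([.5055,.0317,.12],-.430)
```

```text
pos [ 0.5439 -0.333   0.1273] jawyaw -0.4459 j7 -0.063 down [ 0.034 -0.016 -0.999] F [-1.02  0.05 -0.37] grip 0.574 t 26.6
turn -0.016 shift [0.0002, 0.3155, -0.187]
turn 3.126 shift [0.0002, -0.3155, 0.187]
turn 3.126 shift [0.0002, -0.3155, 0.187]
```

Request:
play_rows(increments="0 0.03 -0.018 -0.016;0 0.04 -0.024 0;0 0.04 -0.024 0;0 0.04 -0.024 0;0 0.04 -0.024 0;0 0.04 -0.024 0;0 0.03 -0.018 0;0 0.02 -0.012 0;0 0.01 -0.006 0;0 0 0 0;0 0 0 0")

```text
clock: 27.7
position: [0.4944, 0.0128, 0.1131]
ee_rot: [0.13, 0.685, -0.139, 0.704]
ft_force: [0.0, -0.1, 0.1]
grip_width: 0.568
```

Run:
```python
from h import *
plan([.5055,.0317,.1],-.430);tip(-.032)
c=snap('wrist','w29')
```

```text
pos [0.4944 0.0128 0.1131] jawyaw -0.3826 j7 -0.593 down [ 0.024 -0.017 -1.   ] F [ 0.05 -0.08  0.12] grip 0.568 t 27.7
turn 0.047 shift [0.013, 0.0219, 0.0018]
turn -3.094 shift [0.013, -0.0219, -0.0018]
turn -3.094 shift [0.013, -0.0219, -0.0018]
tip rail [-0.1207  0.0013  0.0464] rear [-0.1314  0.0008  0.0438] front [-0.11    0.0018  0.049 ] down [ 0.024 -0.017 -1.   ] jaw -0.383 F [ 0.  -0.1  0.1] z 0.1131 t 27.7
```

View pics/w29.png

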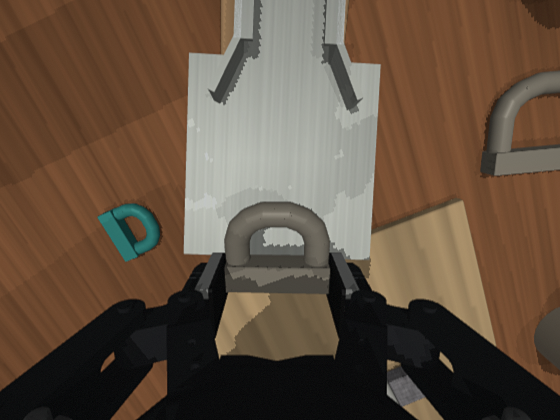

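Request:
play_rows(increments="0 0.012 0.001 0.047;0 0.008 0 0;0.01 0 0 0;0.012 0 0 0;0 0 0 0;0 0 0 0")

```text
clock: 28.35
position: [0.5041, 0.0237, 0.0875]
ee_rot: [0.148, 0.682, -0.157, 0.699]
ft_force: [-0.3, 0.2, 0.1]
grip_width: 0.572
```

Run:
```python
from h import *
plan([.5055,.0317,.0665],-.430);tip(-.032)
c=snap('wrist','w30')
```

```text
pos [0.5041 0.0237 0.0875] jawyaw -0.4353 j7 -0.698 down [ 0.021 -0.018 -1.   ] F [-0.3   0.24  0.12] grip 0.572 t 28.35
turn -0.005 shift [0.0209, 0.008, -0.0026]
turn 3.136 shift [0.0209, -0.008, 0.0026]
turn 3.136 shift [0.0209, -0.008, 0.0026]
tip rail [-0.1009 -0.0029  0.025 ] rear [-0.1116 -0.0029  0.0225] front [-0.0902 -0.003   0.0276] down [ 0.021 -0.018 -1.   ] jaw -0.435 F [-0.3  0.2  0.1] z 0.0875 t 28.35
```

View pics/w30.png

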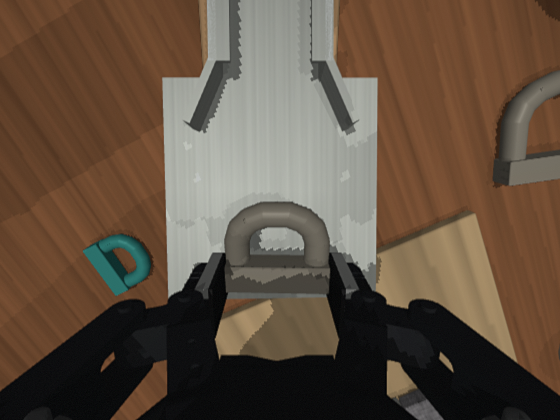

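Request:
play_rows(increments="0.005 0.005 -0.002 0;0.006 0.003 -0.001 0;0.004 0 0 0;0 0 0 0;0 0 0 0")

```text
clock: 28.9
position: [0.5051, 0.0328, 0.0713]
ee_rot: [0.148, 0.682, -0.157, 0.699]
ft_force: [-0.2, -0.4, -1.0]
grip_width: 0.573
```

Run:
```python
from h import *
plan([.5055,.0317,.0665],-.430);tip(-.032)
c=snap('wrist','w31')
```

```text
pos [0.5051 0.0328 0.0713] jawyaw -0.4346 j7 -0.731 down [ 0.022 -0.019 -1.   ] F [-0.16 -0.44 -0.98] grip 0.573 t 28.9
turn -0.005 shift [0.0049, -0.0008, 0.0007]
turn 3.137 shift [0.0049, 0.0008, -0.0007]
turn 3.137 shift [0.0049, 0.0008, -0.0007]
tip rail [-0.0886 -0.0001  0.0114] rear [-0.0993 -0.      0.0089] front [-0.0779 -0.0001  0.014 ] down [ 0.022 -0.019 -1.   ] jaw -0.435 F [-0.2 -0.4 -1. ] z 0.0713 t 28.9
```

View pics/w31.png

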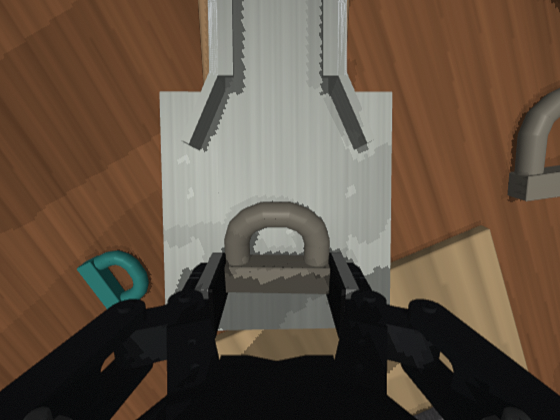

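Request:
play_rows(increments="0.003 0 0 0;0.002 0 0 0;0 0 0 0")

```text
clock: 29.25
position: [0.506, 0.0327, 0.0682]
ee_rot: [0.148, 0.681, -0.157, 0.7]
ft_force: [-0.3, 0.0, 3.1]
grip_width: 0.571
```

Request:
play_rows(increments="0 0 0 0;0 0 0 0;0 0 0 0;0 0 0 0;-0.02 0 0 0;-0.03 0 0 0;-0.03 0 0 0;0 0 0 0", hand=-1)

```text
clock: 30.05
position: [0.5033, 0.034, 0.1496]
ee_rot: [0.148, 0.682, -0.158, 0.699]
ft_force: [0.7, 1.1, 0.7]
grip_width: 1.001
```

Run:
```python
from h import *
plan([.4955,.0115,.077],-.430)
c=snap('wrist','w32')
```

```text
pos [0.5033 0.034  0.1496] jawyaw -0.4353 j7 -0.679 down [ 0.021 -0.019 -1.   ] F [0.7  1.14 0.67] grip 1.001 t 30.05
turn -0.005 shift [0.0728, -0.0231, 0.0003]
turn 3.136 shift [0.0728, 0.0231, -0.0003]
turn 3.136 shift [0.0728, 0.0231, -0.0003]
```

View pics/w32.png

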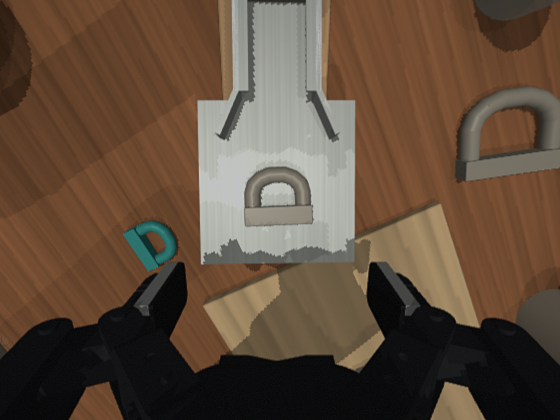

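The second handle is placed like the first. Closing the fingers and going behind its foot.

Request:
play_rows(increments="0 -0.012 0 0;0 -0.011 0 0;0 -0.004 0 0;0.02 0 0 0;0.02 0 0 0;0.01 0 0 0;0 0 0 0;0 0 0 0", hand=1)

```text
clock: 30.9
position: [0.4874, 0.0026, 0.0925]
ee_rot: [0.148, 0.684, -0.16, 0.696]
ft_force: [1.2, 0.2, 0.7]
grip_width: 0.002
```

Run:
```python
from h import *
plan([.4955,.0115,.077],-.430);tip()
```

```text
pos [0.4874 0.0026 0.0925] jawyaw -0.4392 j7 -0.641 down [ 0.012 -0.019 -1.   ] F [1.16 0.17 0.72] grip 0.002 t 30.9
turn -0.009 shift [0.0154, 0.0117, 0.0033]
turn 3.132 shift [0.0154, -0.0117, -0.0033]
turn 3.132 shift [0.0154, -0.0117, -0.0033]
tip rail [-0.1262  0.003   0.0187] rear [-0.1369  0.0031  0.0162] front [-0.1155  0.0029  0.0212] down [ 0.012 -0.019 -1.   ] jaw -0.439 F [1.2 0.2 0.7] z 0.0925 t 30.9
```

Request:
play_rows(increments="0 0.006 0.001 -0.008;0.005 0.003 0.001 0;0.005 0 0 0;0.003 0 0 0;0 0 0 0;0 0 0 0")

```text
clock: 31.5
position: [0.4951, 0.0108, 0.0802]
ee_rot: [0.145, 0.684, -0.156, 0.697]
ft_force: [-0.6, -0.3, 0.2]
grip_width: 0.002
```

Run:
```python
from h import *
tip()
c=snap('wrist','w33')
```

```text
tip rail [-0.1129 -0.0005  0.0094] rear [-0.1236 -0.0005  0.0069] front [-0.1022 -0.0005  0.0119] down [ 0.015 -0.019 -1.   ] jaw -0.43 F [-0.6 -0.3  0.2] z 0.0802 t 31.5
```

View pics/w33.png

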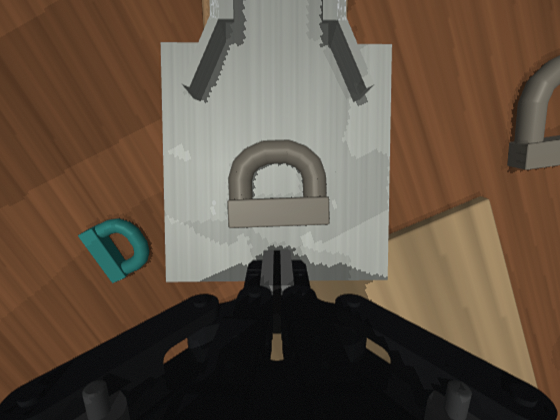

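Request:
play_rows(increments="0.003 0 0 0;0.002 0 0 0;0 0 0 0")

```text
clock: 31.85
position: [0.4953, 0.0104, 0.0751]
ee_rot: [0.145, 0.684, -0.157, 0.698]
ft_force: [0.0, 0.2, -0.2]
grip_width: -0.001
```

Run:
```python
from h import *
tip()
```

```text
tip rail [-0.1119 -0.0008  0.0043] rear [-0.1226 -0.0008  0.0018] front [-0.1012 -0.0008  0.0069] down [ 0.015 -0.02  -1.   ] jaw -0.43 F [ 0.   0.2 -0.2] z 0.0751 t 31.85
```

Clearance matches the first run. Pushing.

Request:
play_rows(increments="0.0015 0.006 0 0;0.0015 0.006 0 0;0.0015 0.006 0 0;0.0015 0.006 0 0;0.0015 0.006 0 0;0 0 0 0")

```text
clock: 32.45
position: [0.5092, 0.0407, 0.0666]
ee_rot: [0.145, 0.684, -0.156, 0.698]
ft_force: [-0.5, 0.9, -0.4]
grip_width: 0.003
```

Run:
```python
from h import *
tip()
c=snap('wrist','w34')
```

```text
tip rail [-0.0775 -0.0008  0.0041] rear [-0.0882 -0.0008  0.0016] front [-0.0668 -0.0008  0.0067] down [ 0.016 -0.019 -1.   ] jaw -0.429 F [-0.5  0.9 -0.4] z 0.0666 t 32.45
```

View pics/w34.png

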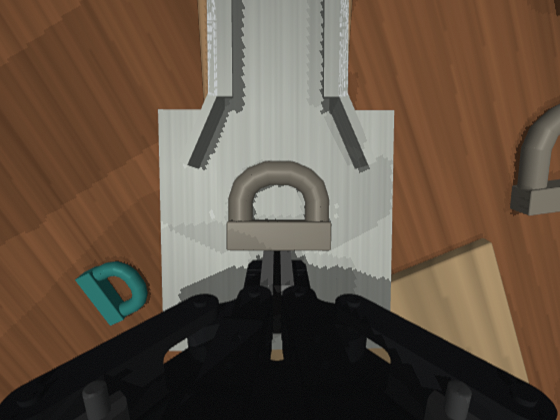

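Request:
play_rows(increments="0.0015 0.006 0 0;0.0015 0.006 0 0;0.0015 0.006 0 0;0.0015 0.006 0 0;0.0015 0.006 0 0;0.0015 0.006 0 0;0 0 0 0")

```text
clock: 33.2
position: [0.5257, 0.0755, 0.0564]
ee_rot: [0.145, 0.684, -0.157, 0.698]
ft_force: [0.1, -0.0, -0.3]
grip_width: -0.0
```

Run:
```python
from h import *
tip()
c=snap('wrist','w35')
```

```text
tip rail [-0.0377 -0.0013  0.0036] rear [-0.0484 -0.0013  0.0011] front [-0.027  -0.0013  0.0061] down [ 0.016 -0.019 -1.   ] jaw -0.43 F [ 0.1 -0.  -0.3] z 0.0564 t 33.2
```

View pics/w35.png

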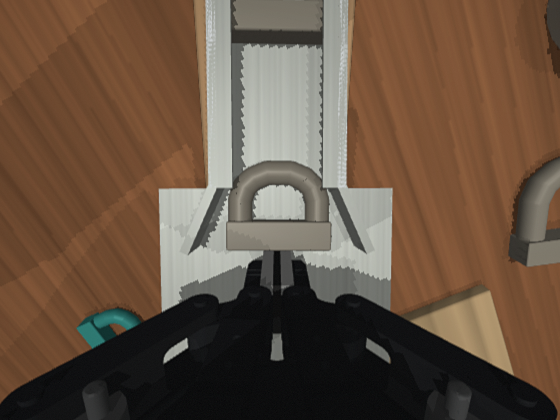

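Request:
play_rows(increments="0.0012 0.006 -0.001 0;0.0014 0.006 0 0;0.0014 0.006 0 0;0.0014 0.006 0 0;0.0014 0.006 0 0;0.0014 0.005 0 0;0 0 0 0")

```text
clock: 33.95
position: [0.5406, 0.1097, 0.047]
ee_rot: [0.146, 0.684, -0.157, 0.698]
ft_force: [0.7, -0.3, -0.2]
grip_width: -0.0
```

Run:
```python
from h import *
tip()
c=snap('wrist','w36')
```

```text
tip rail [ 0.0008 -0.0006  0.0035] rear [-0.0099 -0.0005  0.0009] front [ 0.0115 -0.0006  0.006 ] down [ 0.015 -0.02  -1.   ] jaw -0.431 F [ 0.7 -0.3 -0.2] z 0.047 t 33.95
```

View pics/w36.png

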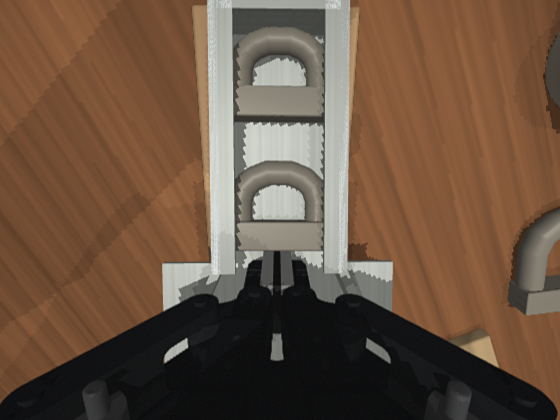

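Request:
play_rows(increments="0.0013 0.006 0 0;0.0012 0.005 0 0;0.001 0.004 0 0;0 0 0 0")

```text
clock: 34.4
position: [0.5474, 0.1235, 0.0431]
ee_rot: [0.146, 0.684, -0.157, 0.698]
ft_force: [-0.1, -0.4, 0.7]
grip_width: 0.002
```

Request:
play_rows(increments="0.0006 0.003 0 0;0.0005 0.003 0 0;0 0 0 0")

```text
clock: 34.7
position: [0.5495, 0.1269, 0.0419]
ee_rot: [0.145, 0.684, -0.159, 0.697]
ft_force: [-1.4, -1.5, 1.7]
grip_width: 0.001
```

Run:
```python
from h import *
tip()
c=snap('wrist','w37')
```

```text
tip rail [ 0.0209 -0.0015  0.0032] rear [ 0.0102 -0.0014  0.0007] front [ 0.0316 -0.0015  0.0057] down [ 0.013 -0.024 -1.   ] jaw -0.433 F [-1.4 -1.5  1.7] z 0.0419 t 34.7
```

View pics/w37.png

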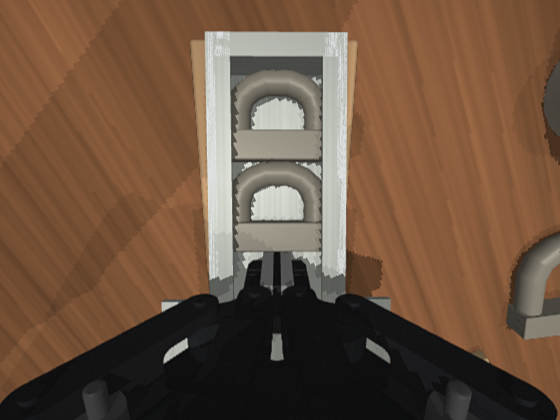

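The second handle is against the first, and the force on the tool now opposes the push. One more gentle push, then retreat.

Request:
play_rows(increments="0 0.004 0 0;0 0.003 0 0;0 0 0 0;0 -0.004 0 0;0 -0.004 0 0;-0.02 -0.002 0 0;-0.03 0 0 0;-0.04 0 0 0;-0.04 0 0 0;0 -0.04 0 0;0 -0.04 0 0;0 -0.04 0 0;0 -0.04 0 0;0 -0.03 0 0;0 0 0 0;0 0 0 0")

```text
clock: 36.35
position: [0.4603, -0.0554, 0.181]
ee_rot: [0.143, 0.684, -0.162, 0.696]
ft_force: [0.0, 0.4, 0.3]
grip_width: 0.007
```

Run:
```python
from h import *
tip()
t=snap('top','t38');s=snap('side','s38')
a=cv2.resize(t['img'][175:235,165:255],None,fx=8,fy=8,interpolation=cv2.INTER_CUBIC)
cv2.imwrite('pics/t38c.png',a)
d=cv2.absdiff(t['img'],cv2.imread('pics/top0.png'))
cv2.imwrite('pics/s38c.png',cv2.resize(s['img'][195:310,220:345],None,fx=5,fy=5,interpolation=cv2.INTER_CUBIC))
```

```text
tip rail [-0.2094  0.0036  0.0892] rear [-0.2201  0.0036  0.0868] front [-0.1987  0.0035  0.0916] down [ 0.01  -0.03  -0.999] jaw -0.435 F [0.  0.4 0.3] z 0.181 t 36.35
```

View pics/t38c.png

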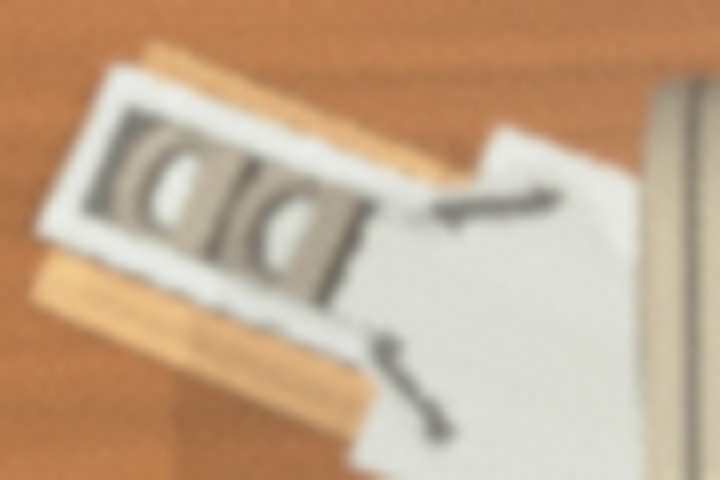

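View pics/t38.png

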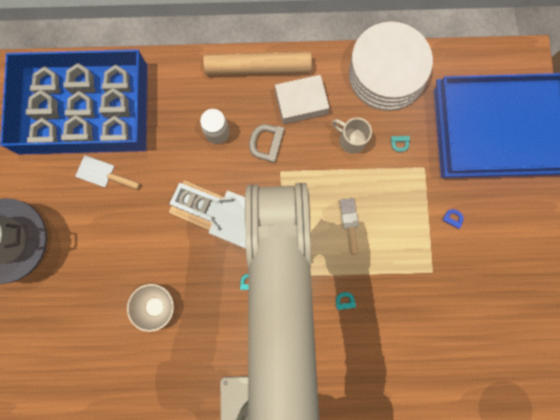

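View pics/s38c.png

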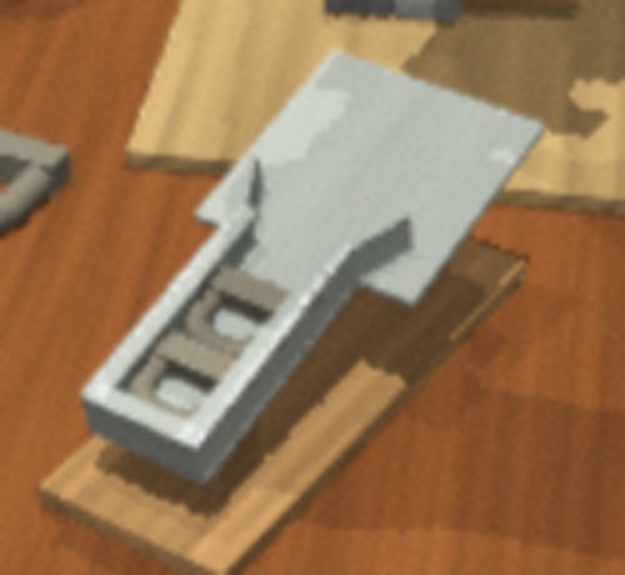

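Run:
```python
from h import *
T=camera('top');R,t=railT([.539,.109,.0708,1.1406])
def onr(x,y,h):
    uv=(165+x/8-.44,175+y/8-.44);a=ray(T,uv,0);o=-T['R'].T@T['t'];d=a-o;n=R[:,2];k=(n@(t+n*h-o))/(n@d);return (R.T@(o+d*k-t)).round(4)
print('rear2',onr(345,252,.014),'rear1',onr(232,208,.014),'nose1',onr(108,180,.006),'nose2',onr(218,222,.006))
o=get_obs();print(o['ft_force'].round(2),o['position'].round(3))
workorder.hand_in()
```

```text
rear2 [ 0.0256 -0.0027  0.014 ] rear1 [ 0.069  -0.0025  0.014 ] nose1 [0.119  0.0033 0.006 ] nose2 [0.0756 0.0027 0.006 ]
[ 0.16  0.5  -0.33] [ 0.461 -0.054  0.181]
the job is handed in; nothing more can be done
```

I loaded both grey handles into the channel bow first: the first sits against the end stop and the second against the first one's foot. The job was handed in at about 36 s of the 67 s allowed; no verdict was reported.

**Last checks:** these come from the final top picture, with the calibration good to about 2 mm. The robot was clear of everything when I handed in.

| Handle | Foot rear face at rail x (mm) | Should be (mm) | Nose at rail x (mm) |
|---|---|---|---|
| First | 69 | 71 | about 119 (stop is at 115) |
| Second | 26 | 27 | about 76 (place is at 71) |

- **Noses:** the nose readings come out 4–5 mm too far down, so they are rough; the foot readings are closer. All of them meet the required limits.
- **Other things on the bench:** by eye, the listed items stand where they were at the start. The final top picture shows most of them, but the arm hides part of the scene, including most of one turquoise look-alike.

**What disagreed along the way:**
- **Fingertip position:** the fingertips are about 27–36 mm behind the reported TCP, not 8 mm ahead. I checked this against both cameras and a board contact and worked from that.
- **Force readings:** they often stayed near zero during contact, so I relied on the pictures and on the tool no longer advancing.
- **Tool tilt:** the tool leaned up to about 4° during the job, mostly while descending or pressing on a surface; I allowed for it.

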